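# Fit the retaining ring that keeps a paper roll on its spindle

### The arm

A 6-joint arm with a two-finger parallel gripper is mounted at the origin on the work surface. World frame = base frame: x ahead of the robot, y to its left, z up, the work surface at z = 0. Lengths are in m, angles in rad, forces in N, time in s.
With the tool pointing down it reaches from about 0.225 to 0.725 m from the base axis. Payload 3.1 kg.
Tool frame: the origin (TCP) lies at the very end of the fingers, on their centre line; the grasp point (between the pads) lies 19 mm behind it; z points along the fingers, y is the direction in which the jaws open and shut (so a half turn about z gives the same grasp; the last joint's range is limited). The gripper opens to 85 mm and grips with 20 to 120 N. Pads are 22 mm wide; open, the fingers measure 114 mm over their backs; the gripper's body (76 mm by 85 mm) begins 54 mm behind the grasp point. The pads swing forward as they close: fully open they stand 13 mm farther back than shut.
Start: joints at [-1.308, 0.048, 0.099, 1.622, 0, 1.443], TCP at [0.2, -0.485, 0.231] pointing down, gripper open.
Joint ranges: [-2.91, 2.91], [-0.99, 1.94], [-1.21, 1.42], [-2.12, 2.29], [-1.49, 1.47], [-3.14, 3.14]. Speed limits (rad/s): [2.79, 2.79, 3.14, 3.14, 3.14, 3.14].

### API

Orientations are given as a rotation vector (axis times angle).
In Python, from bench import monitor, read_camera, camera_model, job gives the robot as it stands.
- The arm moves only by the shell command python3 -m pendant 'ROWS' [FORCE]. ROWS is JSON, a list that holds one entry, the list of rows, each a list of 5 numbers: the shift along the tool's x, y, z in mm, then the turn about the tool's z in degrees, then the finger opening in mm, from 0 to 85.4. A call has 1 to 20 rows; each row shifts and turns the commanded pose from where the row before left it, along the tool's axes as they then stand; what a row does not reach is not made up. A row lasts 1/12 s, in which the tool goes at most 41.7 mm and 7.16 degrees, less where a joint would pass 70% of its speed; a pose out of reach is approached as far as the arm can. A call with a gripper value outside its range is refused whole. The fingers move at their own pace and stop on an object; FORCE is the grip in N (left out, the last holds). Time passes only in rows, so rows that do not move let the fingers close. It gives the time, the measured TCP pose, the force and the opening at its end, in the units of the state.
- monitor.observe(): the state, without advancing time (a new reading comes with each control period).
- read_camera(name): name is "scene" or "top" or "wrist"; returns the picture (420x560x3 uint8, red, green, blue); there is no depth.
- camera_model(name): a dict with "intrinsics" (3x3 intrinsics, pixels), "k1" (the pictures are not rectified: a ray, as slopes to the right and down, at radius r is drawn at 1 + k1 r^2 times it, then the intrinsics apply), "xyz" and "attitude" of the camera in the world; the wrist camera has in their place "tool_from_camera" (4x4, takes a point from camera to tool coordinates, whose origin is the TCP and whose axes are the flange's). Camera axes: x right, y down, z forward; pixel columns grow to the right and rows downward; lengths in m; the calibration is good to about 2 mm. A picture is of the moment at which its call begins: read the wrist's pose just before it. camera_model takes no time and is no camera call.
- job.job_done(): hands the job in, once; it reports no verdict.
The state is a dict: "time": time; "q": joint angles; "joint_vel": joint speeds; "effort": joint torques, N m; "tool_pos": TCP position; "tool_rot": TCP orientation; "wrist_force": force on the tool from outside, world axes, zero at the start; "moment": the same for the moment, N m; "opening": finger opening in m.
Only numpy, scipy, OpenCV 4.12 (cv2) and the standard library are available. Lean on these libraries where they do the work, as an engineer would, in place of code of your own. Each camera call takes 0.05 s, during which the arm holds its last target.

### The job

The paper roll's spindle needs its retaining ring back. Take the ring pliers from their rack by the red handles, squeeze to spread the ring on their tips, carry it over the post, press it gently straight down against the white spring cap until the cap gives way and uncovers the groove, and ease the handles so that the ring closes all the way into the groove. Then stand the empty pliers back in their rack; keep your fingers off the ring itself and do not disturb the cup, the glue stick or the tape.

Things in the scene. Friction and masses are not known exactly. Their poses are not given: they have to be found in the camera images.
- pliers: Ring pliers upright in the rack, 171 mm tall, 190 g, red handles up, tips down. Origin midway between the pivots of the two levers, which lie side by side along y; z up. A dark cross-bar through the origin (16 mm in x, 12 high, 92 long in y) hangs in the rack. Squeezing the handles moves the tips APART; sprung, with stops both ways.
- pliers_grip (a point): 65 mm above the pliers' origin, midway between the handles: grip both here, closing along y. Handles are 12 mm wide in x, reach 20 to 105 mm above the origin. Over their outsides here: 62 mm at rest, 40 mm fully squeezed (parallel faces). Spring per handle 5.5 N at rest, 16 N squeezed with ring on; 25-40 N squeezes fully; easing the fingers to 58-60 mm closes the tips yet holds the pliers.
- pliers_tips (a point): midway between the tips, 62 mm below the pliers' origin, at the flat shoulders that push the ring down. Under each shoulder, which reaches from x = -4 to +7 mm, is a pin, 5 mm thick, 3.6 mm long, at y = +8 / -8 mm at rest, +18.5 / -18.5 mm fully squeezed
- ring: Brass-coloured external retaining ring, 41 mm across, 4 mm thick, 31 g; origin at its centre on the underside, z up, lugs to +x. Two arms hinged at the back (x = -18.5 mm), sprung shut. Starts flat on the rack's blue ledge with the pins already in its lugs; ring origin 23.5 mm to -x of the pliers' and 66.8 mm below it, same axes. Shut, its teeth (radius 12.7 mm) cannot pass the post.
- ring_lugs (a point): 22 mm to +x of the ring's origin (ring shut), between the two lugs at y = +8 / -8 mm, each with a hole 9 (x) by 7 (y) mm. When fully spread the ring clings to the pins by its spring, its origin 17 to 22 mm to -x of the pliers' plane; as it shuts the lugs move 3 mm back out to +x; the opening, centred on the origin, then clears the post by about 2 mm all round.
- ring_l (a joint): opening of the ring's +y arm, rad: 0 shut, about 0.24 fully spread by the pliers; under 0.03 shut in the groove, above 0.08 if clamped on the full post
- ring_r (a joint): the same for the -y arm
- rack: Fixed plywood rack, base 116 by 124 mm, 118 mm tall; origin on the table under the pliers' place. Blue ring ledge (top at 30 mm) towards -x. Uprights at y = +40 and -40 mm carry the cross-bar in notches 22 mm wide in x, flared at the mouth, floor 90.8 mm up.
- rack_rest (a point): where the pliers' origin belongs when they stand in the rack: 96.8 mm above the rack's origin, same axes as rack and pliers
- stand: Fixed roll stand: dark base 112 mm wide, red paper roll 92 mm wide up to 60 mm, above it a white sprung cap, 64 mm wide, on an aluminium post of 29 mm diameter. Origin on the table on the post's axis. Post and cap together are set up to 9 mm higher or lower at each start, NOT in the readings: find the height by feel. Heights in stand_axis are the mean ones.
- stand_axis (a point): stand's origin, z up. Heights above it, all plus or minus 9 mm together: post top 106 (cone over the last 5, 21 mm wide at the top); groove 76 to 84, 22 mm in diameter; free cap top 85, hiding the groove. Cap pushes back 2 N at first, 4.5 N at its stop 8.5 mm down; from 5 mm down the ring can shut into the groove. Press to 5.5-9 N to be at the stop; over 18 N harms it. Shut ring: underside at about 80.
- cup: white cup, 72 mm wide, 95 mm tall, a bystander; origin under its centre
- glue: glue stick standing upright, red with white cap, 27 mm wide, 82 mm tall, a bystander; origin under its centre
- tape: yellow tape roll lying flat, 68 mm wide, 22 mm tall, a bystander; origin under its centre
There are look-alikes about, which are no part of the job. There is more than one size of the pliers; the one meant has the size given above.

How it is judged:
On the way, in this order (a step that is already met when the one before it is completed fails the run):
1. the ring, spread on the pliers' tips, is lifted at least 30 mm off the rack's ledge (value of joint each of ring_l, ring_r above 0.15 rad and contact force between pliers and ring above 0.5 N and z of ring in the frame of rack above 0.06 m), for 0.1 s.
2. the spread ring, on the pliers, is round the post and presses on the spring cap with more than 1.5 N (value of joint each of ring_l, ring_r above 0.15 rad and contact force between pliers and ring above 0.5 N and horizontal distance between ring and stand_axis below 0.008 m and z of ring in the frame of stand below 0.092 m and contact force between ring and stand above 1.5 N), for 0.05 s.
3. the ring is shut in the groove (value of joint each of ring_l, ring_r below 0.06 rad and horizontal distance between ring and stand_axis below 0.005 m and z of ring in the frame of stand between 0.066 and 0.092 m), for 0.2 s.
At the end, for the whole second after the job is handed in: Ring shut in the groove (arms under 0.06 rad, within 5 mm of the post axis, underside 66 to 92 mm above the stand origin, level within 0.12 rad), pliers upright in the rack (within 15 mm of the rest point, 0.15 rad), both at rest, pliers released (all of step 3 and angle between ring's own z axis and vertical below 0.12 rad and linear speed of each of ring, pliers below 0.02 m/s and distance between pliers and rack_rest below 0.015 m and angle between pliers's own z axis and vertical below 0.15 rad); the robot touches nothing.
It fails at once if the spread ring is pressed against the post or cap with more than 18 N (value of joint any of ring_l, ring_r above 0.15 rad and contact force between ring and stand above 18 N).
It fails at once if the fingers touch the ring (contact force between the fingers and ring above 0.5 N).
It fails at once if the cup is moved more than 30 mm (distance of cup from where it was at the start of the episode above 0.03 m).
It fails at once if the glue stick is moved more than 30 mm (distance of glue from where it was at the start of the episode above 0.03 m).
It fails at once if the tape is moved more than 30 mm (distance of tape from where it was at the start of the episode above 0.03 m).
It also fails if it takes over 72 s, if anything falls off the work surface, if the arm or the gripper's body presses on something with over 40 N, if the wrist force passes 120 N, or if a joint passes its speed limit or range.

## Working session

There is one attempt and no reset: what is moved stays moved. The work goes in short steps, Python scripts to look and compute and a shell command to move; the robot and the scene stay as the last step left them, time stands still between calls to the robot, and variables do not carry over. Pictures are saved under pics/ and viewed, and the job is handed in when it is done.

```bash
mkdir -p pics; ls
python3 - <<'E'
from bench import monitor, read_camera, camera_model, job
import cv2
s=monitor.observe();print({k:(v if isinstance(v,float) else [round(float(x),4) for x in v] if hasattr(v,'__len__') else v) for k,v in s.items()})
for n in ["scene","top","wrist"]:
    print(n,camera_model(n))
    im=read_camera(n); cv2.imwrite(f"pics/{n}0.png",cv2.cvtColor(im,cv2.COLOR_RGB2BGR))
E
```

```text
pics
{'time': 0.0, 'q': [-1.3078, 0.0487, 0.0976, 1.622, -0.0, 1.443], 'joint_vel': [-0.0013, 0.0006, -0.0001, -0.0002, -0.0013, -0.0006], 'effort': [0.0004, -33.878, 32.0015, 0.0202, -0.0002, 0.0], 'tool_pos': [0.1998, -0.4848, 0.2301], 'tool_rot': [-3.0796, -0.6094, 0.0003], 'wrist_force': [-0.1453, 0.2454, -0.028], 'moment': [-0.0112, 0.0417, -0.0195], 'opening': 0.08514081339919014}
scene {'intrinsics': array([[379.66552038,   0.        , 277.40934844],
       [  0.        , 379.66552038, 205.11207286],
       [  0.        ,   0.        ,   1.        ]]), 'k1': 0.007870804158366829, 'xyz': array([0.83807027, 0.16870712, 0.65115308]), 'attitude': array([-1.42640564, -2.37364214,  0.70601561])}
top {'intrinsics': array([[512.69077939,   0.        , 283.72765363],
       [  0.        , 512.69077939, 207.14162354],
       [  0.        ,   0.        ,   1.        ]]), 'k1': 0.005344862798967934, 'xyz': array([ 0.32865954, -0.01631471,  1.03774189]), 'attitude': array([-2.14339904,  2.07847391, -0.22099703])}
wrist {'intrinsics': array([[364.53922644,   0.        , 286.85626915],
       [  0.        , 364.53922644, 206.76397719],
       [  0.        ,   0.        ,   1.        ]]), 'k1': -0.09887037476597771, 'tool_from_camera': array([[ 7.24668203e-04, -9.48134705e-01, -3.17867987e-01,
         8.12253240e-02],
       [ 9.99999031e-01,  3.09157616e-04,  1.35762157e-03,
         3.59404439e-04],
       [-1.18893682e-03, -3.17868662e-01,  9.48134009e-01,
        -1.41965824e-01],
       [ 0.00000000e+00,  0.00000000e+00,  0.00000000e+00,
         1.00000000e+00]])}
```

View pics/scene0.png

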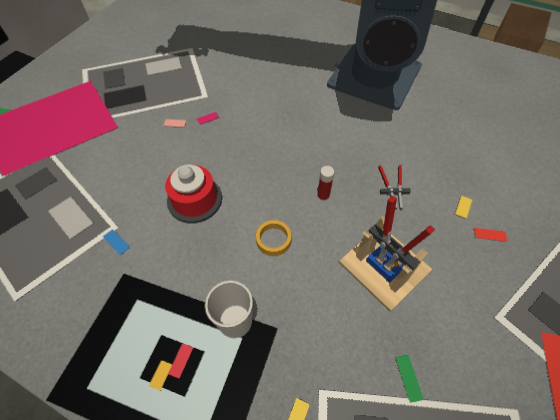

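View pics/top0.png

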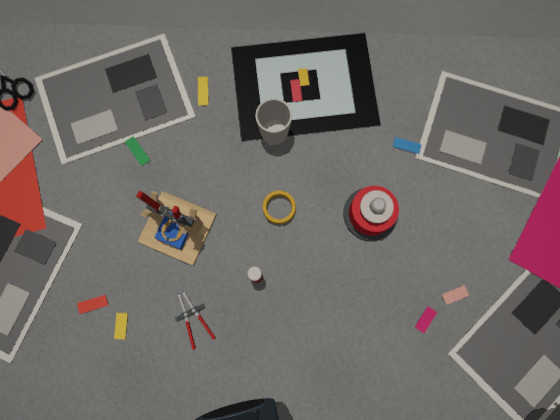

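View pics/wrist0.png

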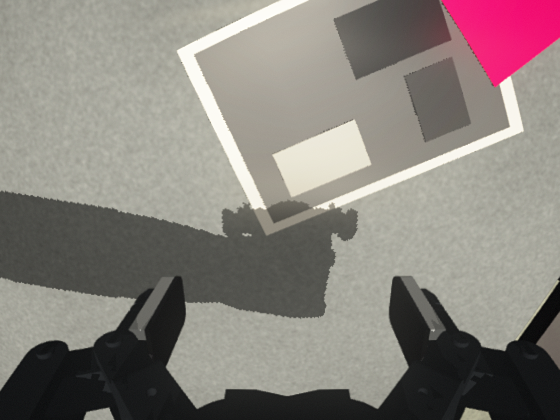

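The scene view shows the racked pliers at (400,235) and the stand at (190,190). The top view shows them at (172,215) and (375,210), with a second, smaller pair of pliers lying on the table at top (195,320). The cup is at (273,122), the tape at (279,207) and the glue at (256,275).

```bash
cat > h.py <<'E'
import numpy as np, cv2
from scipy.spatial.transform import Rotation as R
from bench import monitor, read_camera, camera_model, job
def cam(name,s=None):
    m=camera_model(name)
    if name=="wrist":
        s=s or monitor.observe()
        T=np.eye(4);T[:3,:3]=R.from_rotvec(s['tool_rot']).as_matrix();T[:3,3]=s['tool_pos']
        T=T@m['tool_from_camera'];return m['intrinsics'],m['k1'],T[:3,3],T[:3,:3]
    return m['intrinsics'],m['k1'],np.array(m['xyz']),R.from_rotvec(m['attitude']).as_matrix()
def ray(c,u,v):
    K,k1,o,Rm=c
    d=np.array([(u-K[0,2])/K[0,0],(v-K[1,2])/K[1,1]]);x=d.copy()
    for _ in range(20): x=d/(1+k1*(x@x))
    r=Rm@np.array([x[0],x[1],1.]);return o,r/np.linalg.norm(r)
def plane(c,u,v,z):
    o,r=ray(c,u,v);return o+r*(z-o[2])/r[2]
def proj(c,p):
    K,k1,o,Rm=c;q=Rm.T@(np.array(p)-o);x=q[:2]/q[2];x=x*(1+k1*(x@x));return K[:2,:2]@x+K[:2,2]
def tri(rays):
    A=0;b=0
    for o,r in rays:
        P=np.eye(3)-np.outer(r,r);A=A+P;b=b+P@o
    p=np.linalg.solve(A,b);return p,[np.linalg.norm((np.eye(3)-np.outer(r,r))@(p-o)) for o,r in rays]
def save(name,im): cv2.imwrite("pics/"+name,cv2.cvtColor(im,cv2.COLOR_RGB2BGR))
def zoom(im,u0,v0,u1,v1,f): return cv2.resize(im[v0:v1,u0:u1],None,fx=f,fy=f,interpolation=cv2.INTER_CUBIC)
E
python3 - <<'E'
from h import *
t=cv2.cvtColor(cv2.imread('pics/top0.png'),cv2.COLOR_BGR2RGB)
s=cv2.cvtColor(cv2.imread('pics/scene0.png'),cv2.COLOR_BGR2RGB)
a=zoom(t,120,170,230,280,5);b=zoom(t,330,165,420,255,5)
save('za.png',a);save('zb.png',b);save('zc.png',zoom(s,330,150,450,315,3.6));save('zd.png',zoom(s,150,150,240,230,6))
c=cam('top');C=cam('scene')
print('cap/post top: ',plane(c,378,205,.106),plane(C,187,173,.106))
for n,(u,v) in dict(corner=(215,216),c2=(194,263),c3=(139,232),c4=(165,194)).items(): print(n,plane(c,u,v,0.01))
print('small pliers',plane(c,189,310,.005),plane(c,181,293,.005),plane(c,212,338,.005))
print('cup',plane(c,276,135,.0),'tape',plane(c,279,207,.02),'glue',plane(c,255,273,.082))
E
```

```text
cap/post top:  [ 0.53564534 -0.18816113  0.106     ] [ 0.54583901 -0.17902257  0.106     ]
corner [0.52364804 0.12694322 0.01      ]
c2 [0.42666923 0.16334184 0.01      ]
c3 [0.4859165  0.27879584 0.01      ]
c4 [0.56652106 0.23242635 0.01      ]
small pliers [0.33434132 0.1678643  0.005     ] [0.36691275 0.18602296 0.005     ] [0.28221974 0.1193257  0.005     ]
cup [0.70525711 0.00861627 0.        ] tape [ 0.54435055 -0.00311395  0.02      ] glue [0.4047645  0.03652005 0.082     ]
```

View pics/za.png

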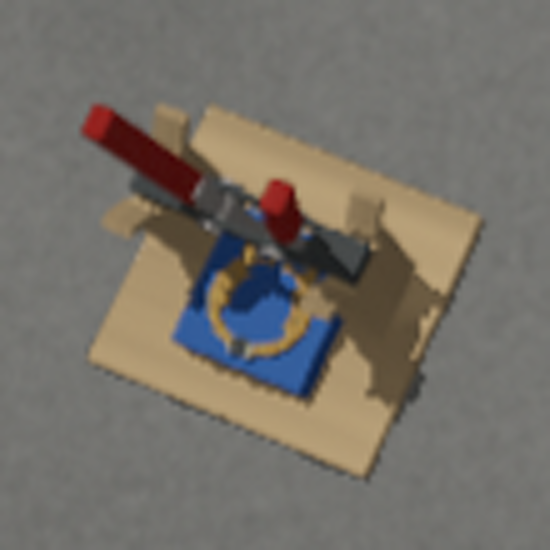

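View pics/zb.png

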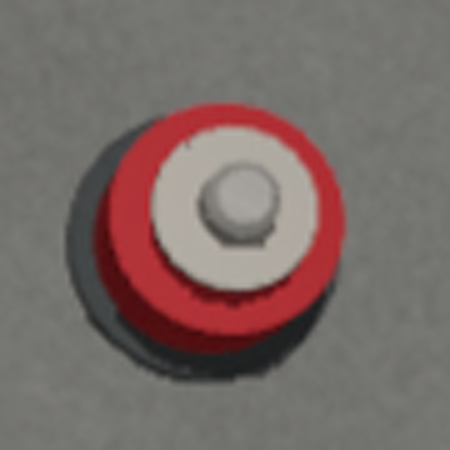

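View pics/zc.png

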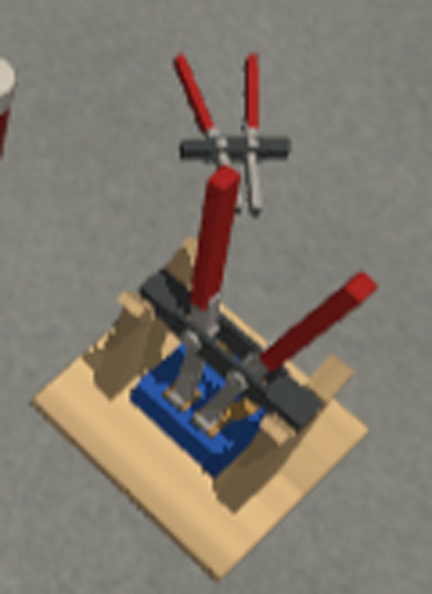

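View pics/zd.png

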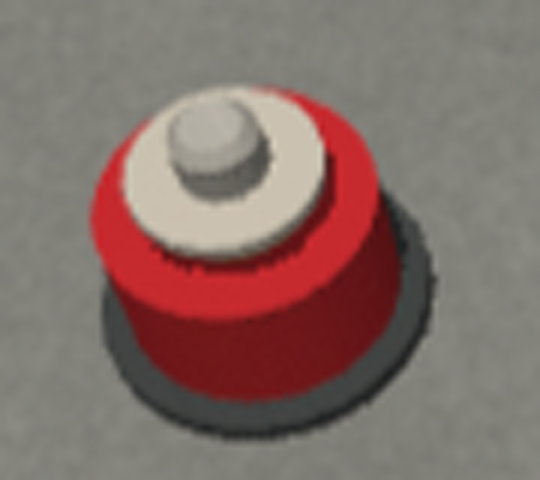

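Run:
```python
from h import *
c=cam('top');C=cam('scene')
T=lambda x,y:(120+x/5,170+y/5); S=lambda x,y:(330+x/3.6,150+y/3.6)
def both(n,a,b):
    p,e=tri([ray(c,*T(*a)),ray(C,*S(*b))]);print(n,p.round(4),np.round(e,4));return p
A=both('handle +y',(99,125),(363,287));B=both('handle -y',(278,197),(223,180))
M=(A+B)/2;print('mid',M,'d',np.linalg.norm(A-B),'yaw',np.degrees(np.arctan2(*(A-B)[[1,0]]))-90)
D=both('barR end',(355,258),(152,282))
cs=[plane(c,*T(*p),.012) for p in [(212,107),(482,218),(367,478),(90,358)]]
for i in range(4): print(np.linalg.norm(cs[i]-cs[(i+1)%4]),np.degrees(np.arctan2(*(cs[(i+1)%4]-cs[i])[[1,0]])))
print('base c',np.mean(cs,0))
# cap ellipse & roll centroid
t=cv2.cvtColor(cv2.imread('pics/top0.png'),cv2.COLOR_BGR2RGB)
h=cv2.cvtColor(t,cv2.COLOR_RGB2HSV)
def fit(name,c,im,box,z):
    h=cv2.cvtColor(im,cv2.COLOR_RGB2HSV);u0,v0,u1,v1=box
    m=np.zeros(h.shape[:2],np.uint8);m[v0:v1,u0:u1]=((h[v0:v1,u0:u1,2]>110)&(h[v0:v1,u0:u1,1]<60))*255
    cc=max(cv2.findContours(m,0,2)[0],key=cv2.contourArea)
    pts=np.array([plane(c,*q,z)[:2]for q in cv2.convexHull(cc)[:,0].astype(float)],np.float32)
    (x,y),r=cv2.minEnclosingCircle(pts);print(name,x,y,'diam',2*r, 'bb',pts.min(0),pts.max(0))
s=cv2.cvtColor(cv2.imread('pics/scene0.png'),cv2.COLOR_BGR2RGB)
for z in(.078,.085,.092):
    fit('top cap',c,t,(340,180,410,235),z)
print(proj(c,(0.536,-.19,.085)))
```

```text
handle +y [0.5201 0.2296 0.1974] [0.0004 0.0004]
handle -y [0.4974 0.1676 0.1966] [0.0001 0.0001]
mid [0.50874194 0.19859786 0.19700302] d 0.06605329345290022 yaw -20.032851146639317
barR end [0.4946 0.1576 0.1009] [0.0005 0.0005]
0.12148713531717466 -110.75032359575032
0.11420301732173009 159.637583428548
0.12307761597642554 68.67152053255809
0.11296139045326659 -21.16169777416665
base c [0.49675235 0.20103602 0.012     ]
top cap 0.5383543968200684 -0.1873359978199005 diam 0.1724967062473297 bb [ 0.4834229  -0.25369915] [ 0.5932859  -0.12015992]
top cap 0.5368249416351318 -0.18608863651752472 diam 0.17124000191688538 bb [ 0.48229414 -0.25196776] [ 0.5913558  -0.11940251]
top cap 0.5352955460548401 -0.18484127521514893 diam 0.16998335719108582 bb [ 0.48116535 -0.25023636] [ 0.58942574 -0.1186451 ]
[376.94631017 207.18351987]
```

The racked pliers at top (172,215), scene (400,235) span 66 mm over the handle tops at z≈0.2. The look-alike at top (195,320) lies on the table and is smaller, so the racked one is meant, and the crop confirms it holds the ring on the blue ledge. I'll turn the tool now and look at the stand with the wrist camera.

```bash
python3 -m pendant '[[[0,0,-2,-6.9,85],[0,0,-2,-6.9,85],[0,0,-2,-6.9,85],[0,0,-2,-6.9,85],[0,0,-2,-6.9,85],[0,0,-2,-6.9,85],[0,0,-2,-6.9,85],[0,0,-2,-6.9,85],[0,0,-2,-6.9,85],[0,0,-2,-6.9,85],[0,0,-2,-6.9,85],[0,0,-2,-6.9,85],[0,0,-2,-6.9,85],[0,0,-2,-6.9,85],[0,0,-2,-6.9,85],[0,0,-2,-6.9,85],[0,0,-2,-6.9,85],[0,0,-2,-6.9,85],[0,0,-2,-6.9,85],[0,0,-2,-6.9,85]]]'
python3 -m pendant '[[[-18,33,0,0,85],[-18,33,0,0,85],[-18,33,0,0,85],[-18,33,0,0,85],[-18,33,0,0,85],[-18,33,0,0,85],[-18,33,0,0,85],[-18,33,0,0,85],[-18,33,0,0,85],[-18,33,0,0,85],[-18,33,0,0,85],[-18,33,0,0,85],[0,0,0,0,85],[0,0,0,0,85]]]'
python3 - <<'E'
from h import *
s=monitor.observe();im=read_camera('wrist');save('w1.png',im)
print(s['time'],s['tool_pos'],s['tool_rot'],s['q'])
import pickle;pickle.dump((s,im),open('w1.pkl','wb'))
E
```

```text
time: 1.82
tool_pos: [0.1999, -0.4852, 0.2709]
tool_rot: [-0.526, -3.097, -0.001]
wrist_force: [0.4, -0.5, -0.3]
opening: 0.0848
time: 2.98
tool_pos: [0.5371, -0.1832, 0.2701]
tool_rot: [-0.529, -3.095, -0.0]
wrist_force: [-0.5, -0.5, 0.3]
opening: 0.0851
2.9833 [ 0.53712519 -0.18317368  0.27011268] [-5.28578981e-01 -3.09469146e+00 -4.55555887e-04] [-4.46654881e-01  1.77752094e-01  3.18024919e-01  1.71315345e+00
 -2.91927497e-04 -1.08315843e-01]
```

View pics/w1.png

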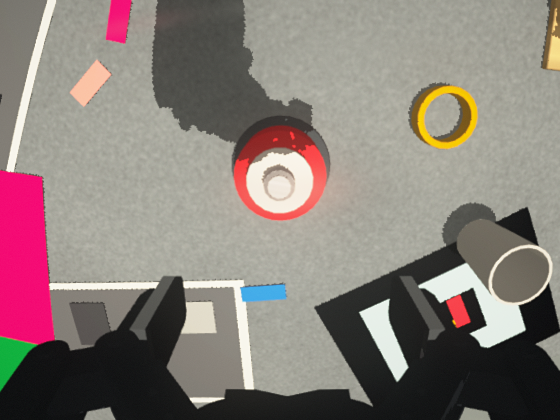

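Run:
```python
from h import *
import pickle
s,im=pickle.load(open('w1.pkl','rb'));c=cam('wrist',s)
save('w1z.png',zoom(im,220,100,350,230,5))
h=cv2.cvtColor(im,cv2.COLOR_RGB2HSV)
red=(((h[...,0]<8)|(h[...,0]>172))&(h[...,1]>120)&(h[...,2]>60)).astype(np.uint8)
box=np.zeros_like(red);box[100:230,225:340]=1;red*=box
cc=max(cv2.findContours(red,0,2)[0],key=cv2.contourArea);print('red',cv2.boundingRect(cc),cv2.fitEllipse(cc))
w=((h[...,1]<70)&(h[...,2]>150)).astype(np.uint8)*box
cc2=max(cv2.findContours(w,0,2)[0],key=cv2.contourArea);print('cap',cv2.boundingRect(cc2),cv2.fitEllipse(cv2.convexHull(cc2)))
for n,k,z in(('red.06',cc,.06),('cap.085',cc2,.085)):
    pts=np.array([plane(c,*q,z)[:2]for q in cv2.convexHull(k)[:,0].astype(float)],np.float32)
    print(n,cv2.fitEllipse(pts))
```

```text
red (234, 125, 93, 95) ((279.76287841796875, 173.01071166992188), (90.56653594970703, 94.25920104980469), 1.1408799886703491)
cap (225, 100, 115, 130) ((298.8744812011719, 171.71554565429688), (137.93592834472656, 194.16969299316406), 68.64248657226562)
red.06 ((0.5369141101837158, -0.19151970744132996), (0.09109824895858765, 0.09626622498035431), 66.4709243774414)
cap.085 ((0.5380893349647522, -0.17371170222759247), (0.130409836769104, 0.1801152378320694), 3.144592523574829)
```

View pics/w1z.png

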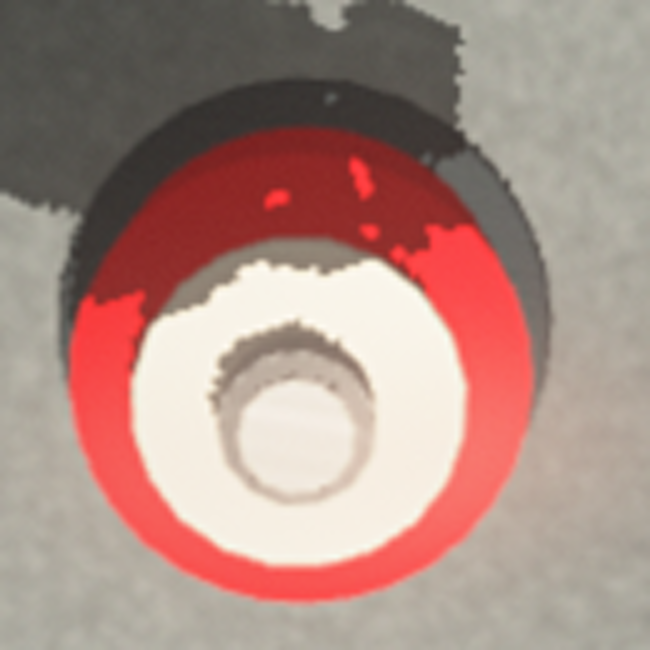

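Run:
```python
from h import *
import pickle
s,im=pickle.load(open('w1.pkl','rb'));c=cam('wrist',s)
W=lambda x,y:(220+(x+.5)/5-.5,100+(y+.5)/5-.5)
def circ(n,l,r,b,t,zs,D):
    for z in zs:
        L,Rr=plane(c,*W(l,(t+b)/2),z),plane(c,*W(r,(t+b)/2),z);Bo,To=plane(c,*W((l+r)/2,b),z),plane(c,*W((l+r)/2,t),z)
        print(n,z,'w',np.linalg.norm(L-Rr).round(4),'h',np.linalg.norm(Bo-To).round(4),'ctr',((Bo+To)/2).round(4), D)
circ('cap',132,468,567,237,(.070,.076,.085,.094),.064)
circ('red',68,533,602,148,(.06,),.092)
circ('posttop',236,356,492,376,(.097,.106,.115),.021)
C=cam('top')
# top view: crop zb: scale5 offset 330,165
Z=lambda x,y:(330+(x+.5)/5-.5,165+(y+.5)/5-.5)
for n,x,y,z in(('redtop',(108+345)/2,(103+335)/2,.06),('cap',(152+319)/2,(126+291)/2,.085),('cap',(152+319)/2,(126+291)/2,.076)): print(n,plane(C,*Z(x,y),z))
S=cam('scene');Y=lambda x,y:(150+(x+.5)/6-.5,150+(y+.5)/6-.5)
for n,x,y,z in(('cap',(122+327)/2,(86+251)/2,.085),('cap',(122+327)/2,(86+251)/2,.076)): print(n,plane(S,*Y(x,y),z))
```

```text
cap 0.07 w 0.065 h 0.0658 ctr [ 0.5404 -0.1927  0.07  ] 0.064
cap 0.076 w 0.0639 h 0.0647 ctr [ 0.539  -0.1921  0.076 ] 0.064
cap 0.085 w 0.0622 h 0.063 ctr [ 0.5369 -0.1911  0.085 ] 0.064
cap 0.094 w 0.0605 h 0.0612 ctr [ 0.5348 -0.1902  0.094 ] 0.064
red 0.06 w 0.0923 h 0.0925 ctr [ 0.5384 -0.1921  0.06  ] 0.092
posttop 0.097 w 0.0215 h 0.0215 ctr [ 0.5387 -0.1923  0.097 ] 0.021
posttop 0.106 w 0.0209 h 0.0209 ctr [ 0.5365 -0.1913  0.106 ] 0.021
posttop 0.115 w 0.0203 h 0.0203 ctr [ 0.5342 -0.1902  0.115 ] 0.021
redtop [ 0.53889128 -0.19055253  0.06      ]
cap [ 0.53770348 -0.18954436  0.085     ]
cap [ 0.5396782  -0.19118076  0.076     ]
cap [ 0.5435815  -0.18599861  0.085     ]
cap [ 0.53890008 -0.19163728  0.076     ]
```

```bash
python3 -m pendant '[[[15.4,35,-4,0,85],[15.4,35,-4,0,85],[15.4,35,-4,0,85],[15.4,35,-4,0,85],[15.4,35,-4,0,85],[15.4,35,-4,0,85],[15.4,35,-4,0,85],[15.4,35,-4,0,85],[15.4,35,-4,0,85],[15.4,35,-4,0,85],[0,0,0,0,85],[0,0,0,0,85]]]'
python3 - <<'E'
from h import *
s=monitor.observe();im=read_camera('wrist');save('w2.png',im)
print(s['time'],s['tool_pos'],s['tool_rot'])
import pickle;pickle.dump((s,im),open('w2.pkl','wb'))
save('w2z.png',zoom(im,180,100,400,300,3))
E
```

```text
time: 4.03
tool_pos: [0.5084, 0.1968, 0.3116]
tool_rot: [0.532, 3.096, -0.001]
wrist_force: [-0.0, -0.3, 0.4]
opening: 0.085
4.0333 [0.50839857 0.19675994 0.31161418] [ 5.32004314e-01  3.09564514e+00 -8.23741855e-04]
```

View pics/w2.png

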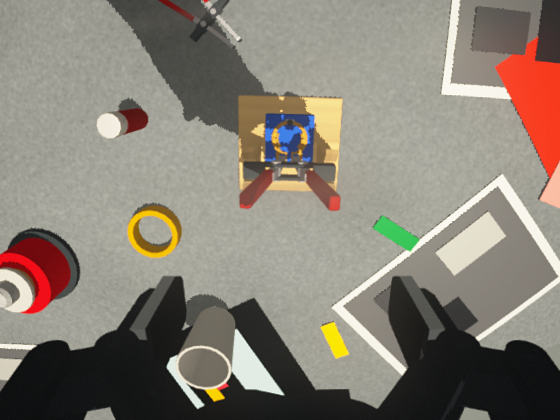

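View pics/w2z.png

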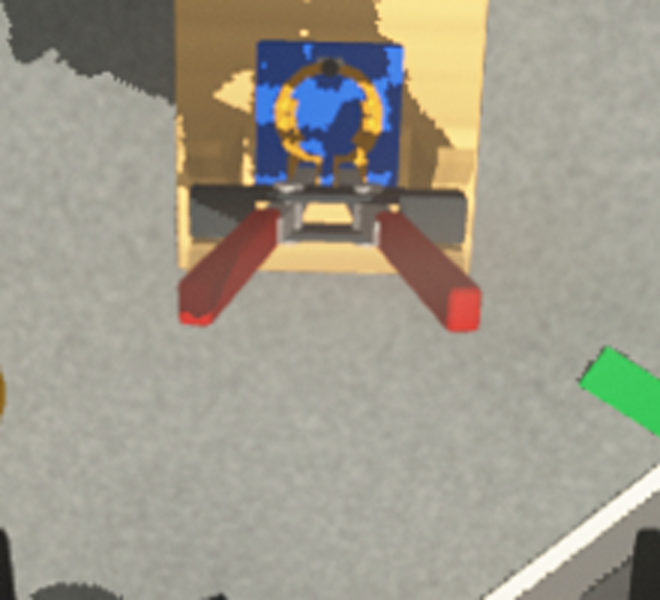

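Run:
```python
from h import *
import pickle
s,im=pickle.load(open('w2.pkl','rb'));c=cam('wrist',s)
W=lambda x,y:(180+(x+.5)/3-.5,100+(y+.5)/3-.5)
P=lambda n,x,y,z:print(n,plane(c,*W(x,y),z).round(4))
P('hL',197,305,.2018);P('hR',463,310,.2018)
a=plane(c,*W(197,305),.2018);b=plane(c,*W(463,310),.2018);print('mid',(a+b)/2,np.linalg.norm(a-b),'yawx',np.degrees(np.arctan2(*(b-a)[[1,0]]))-90)
a=plane(c,*W(190,212),.1028);b=plane(c,*W(467,219),.1028);print('bar mid',(a+b)/2,np.linalg.norm(a-b),np.degrees(np.arctan2(*(b-a)[[1,0]]))-90)
a=plane(c,*W(256,114),.030);b=plane(c,*W(403,114),.03);print('ledge',(a+b)/2,np.linalg.norm(a-b))
a=plane(c,*W(329,162),.034);b=plane(c,*W(329,62),.034);print('ring',a,b)
a=plane(c,*W(275,112),.034);b=plane(c,*W(384,112),.034);print('ring w',(a+b)/2,np.linalg.norm(a-b))
R_=R.from_rotvec(s['tool_rot']).as_matrix();print(np.degrees(np.arctan2(R_[1,0],R_[0,0])))
# base corners
full=lambda u,v,z:plane(c,u,v,z)
q=[full(*p,.012) for p in((239,96),(342,98),(337,191),(239.5,190))];
for i in range(4): print(q[i].round(4),np.linalg.norm(q[i]-q[(i+1)%4]).round(4))
```

```text
hL [0.4968 0.168  0.2018]
hR [0.5194 0.2283 0.2018]
mid [0.50809872 0.19816737 0.2018    ] 0.0644521221623058 yawx -20.570101858285796
bar mid [0.50836399 0.19822063 0.1028    ] 0.0910451035792357 -20.920559145500405
ledge [0.48677905 0.20653851 0.03      ] 0.05668406535730612
ring [0.50369691 0.20036881 0.034     ] [0.46773534 0.21299863 0.034     ]
ring w [0.48554564 0.2069462  0.034     ] 0.041604595774498335
160.49730426753172
[0.4233 0.1663 0.012 ] 0.1208
[0.4656 0.2794 0.012 ] 0.1137
[0.5723 0.2402 0.012 ] 0.123
[0.5301 0.1246 0.012 ] 0.1147
```

```bash
python3 -m pendant '[[[0.5,1.3,20,1.1,85],[0,0,30,0,85],[0,0,25,0,85],[0,0,20,0,85],[0,0,15,0,85],[0,0,15,0,85],[0,0,15,0,85],[0,0,15,0,85],[0,0,10,0,85],[0,0,4,0,85],[0,0,0,0,85],[0,0,0,0,85]]]'
python3 - <<'E'
from h import *
s=monitor.observe();im=read_camera('wrist');save('w3.png',im)
print(s['time'],s['tool_pos'],s['tool_rot'],s['wrist_force'])
E
```

```text
time: 5.08
tool_pos: [0.509, 0.1971, 0.1428]
tool_rot: [0.567, 3.09, -0.0]
wrist_force: [-0.2, -0.2, 1.0]
opening: 0.0848
5.0833 [0.50901803 0.19705173 0.14276488] [ 5.66725369e-01  3.08960739e+00 -7.23678929e-06] [-0.22043654 -0.20085838  1.04285845]
```

View pics/w3.png

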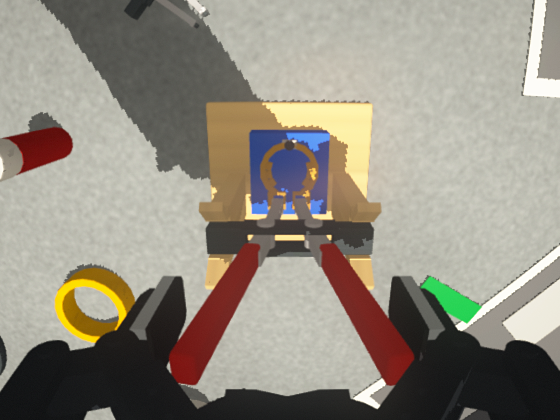

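```bash
python3 -m pendant '[[[1,1,2,0,85],[0,0,1,0,85],[0,0,0,0,70],[0,0,0,0,66],[0,0,0,0,64],[0,0,0,0,62],[0,0,0,0,61],[0,0,0,0,60],[0,0,0,0,60]]]' 30
python3 - <<'E'
from h import *
s=monitor.observe();im=read_camera('wrist');save('w4.png',im)
print(s['time'],s['tool_pos'],s['wrist_force'],s['moment'],s['opening'])
E
```

```text
time: 5.88
tool_pos: [0.5093, 0.1995, 0.1415]
tool_rot: [0.564, 3.087, 0.002]
wrist_force: [-0.1, -0.7, 6.8]
opening: 0.0602
5.8833 [0.50925478 0.19950013 0.14152974] [-0.13883576 -0.72967705  6.77683048] [-0.17738104  0.14014956 -0.03736874] 0.06020863235232462
```

View pics/w4.png

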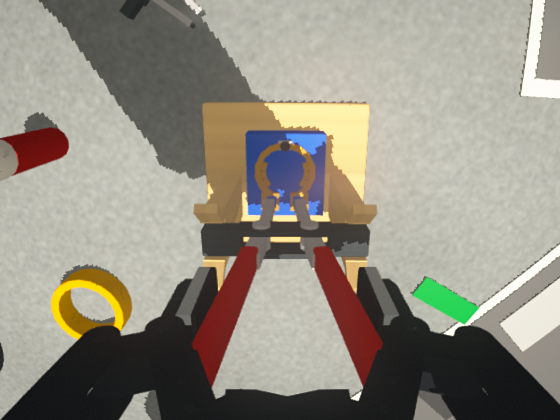

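```bash
python3 -m pendant '[[[0,0,0,0,57],[0,0,0,0,54],[0,0,0,0,52],[0,0,0,0,52]]]' 35
```

```text
time: 6.27
tool_pos: [0.51, 0.1998, 0.1428]
tool_rot: [0.563, 3.085, 0.004]
wrist_force: [-0.6, 0.0, 9.7]
opening: 0.0523
```

```bash
python3 -m pendant '[[[0,0,0,0,49],[0,0,0,0,46],[0,0,0,0,43],[0,0,0,0,40],[0,0,0,0,38],[0,0,0,0,38]]]' 35
python3 - <<'E'
from h import *
s=monitor.observe();im=read_camera('wrist');save('w5.png',im)
print(s['time'],s['tool_pos'],s['wrist_force'],s['moment'],s['opening'])
save('w5z.png',zoom(im,180,80,400,300,3))
E
```

```text
time: 6.77
tool_pos: [0.5099, 0.1984, 0.1445]
tool_rot: [0.564, 3.083, -0.0]
wrist_force: [-3.9, -4.0, 15.9]
opening: 0.0386
6.7667 [0.50990747 0.19836041 0.14452359] [-3.91163345 -4.0255272  15.94868527] [-0.93174319  0.77222561 -0.01608633] 0.038607413216865505
```

View pics/w5z.png

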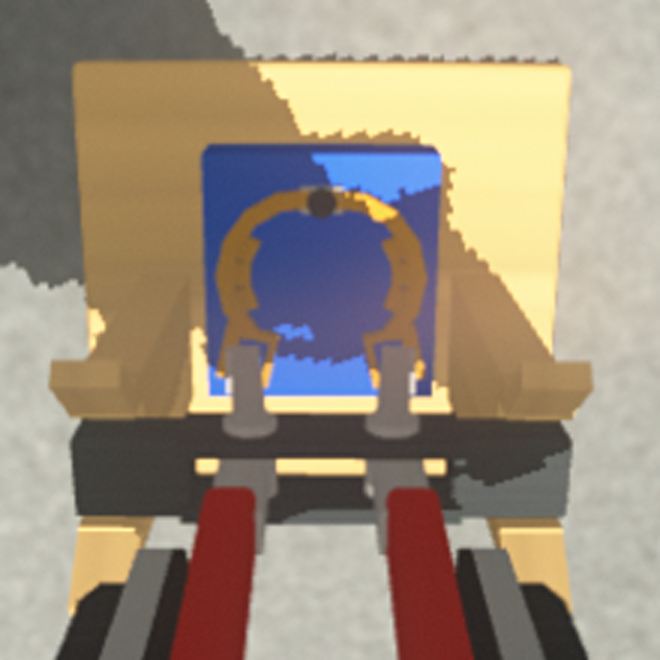

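```bash
python3 -m pendant '[[[0,0,-2,0,38],[0,0,-2,0,38],[0,0,-2,0,38],[0,0,-2,0,38],[0,0,-3,0,38],[0,0,-3,0,38],[0,0,-3,0,38],[0,0,-3,0,38],[0,0,0,0,38],[0,0,0,0,38]]]' 35
python3 - <<'E'
from h import *
s=monitor.observe();im=read_camera('wrist');save('w6.png',im)
print(s['time'],s['tool_pos'],s['tool_rot'],s['wrist_force'],s['moment'],s['opening'])
save('w6z.png',zoom(im,180,80,400,300,3))
E
```

```text
time: 7.65
tool_pos: [0.5083, 0.1993, 0.1596]
tool_rot: [0.564, 3.09, 0.0]
wrist_force: [-0.4, 0.4, -1.2]
opening: 0.0383
7.65 [0.50826109 0.19929959 0.15960959] [5.64484226e-01 3.09011044e+00 4.39539891e-04] [-0.36450318  0.36420471 -1.16191477] [-0.02057238 -0.03162441 -0.01184815] 0.038318238208109465
```

View pics/w6z.png

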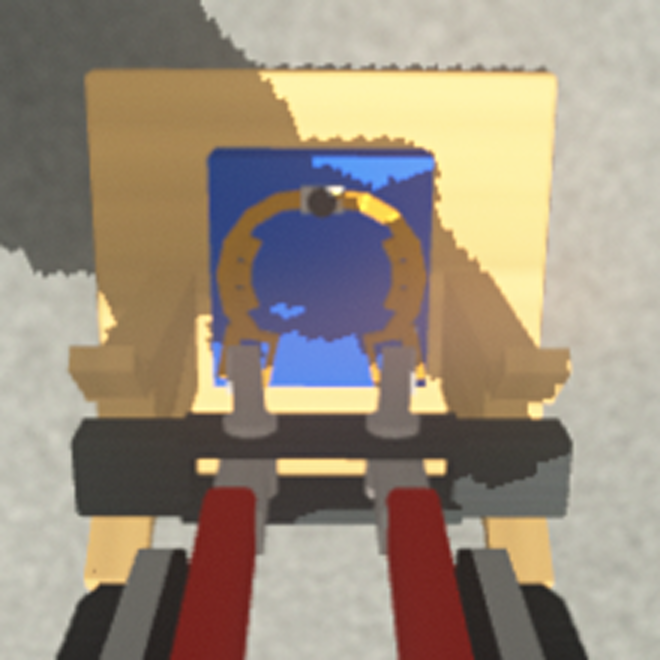

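```bash
python3 -m pendant '[[[0,0,-10,0,38],[0,0,-15,0,38],[0,0,-15,0,38],[0,0,-15,0,38],[0,0,-15,0,38],[0,0,-15,0,38],[0,0,-10,0,38],[0,0,-5,0,38],[0,0,0,0,38],[0,0,0,0,38]]]' 35
python3 - <<'E'
from h import *
s=monitor.observe();im=read_camera('wrist');save('w7.png',im)
print(s['time'],s['tool_pos'],s['tool_rot'],s['wrist_force'],s['opening'])
save('w7z.png',zoom(im,220,120,360,260,5))
c=cam('wrist',s)
zr=s['tool_pos'][2]-.1145+.004
Rm=R.from_rotvec(s['tool_rot']).as_matrix()
W=lambda x,y:(180+(x+.5)/3-.5,80+(y+.5)/3-.5)
for n,x,y in(('hinge',322,202),('L',217,265),('Rr',429,265),('lugL',248,350),('lugR',393,350)):
    print(n,(Rm.T@(plane(c,*W(x,y),zr)-s['tool_pos'])*1e3).round(1))
E
```

```text
time: 8.53
tool_pos: [0.5082, 0.1992, 0.2591]
tool_rot: [-0.565, -3.09, 0.0]
wrist_force: [0.1, 0.3, -2.0]
opening: 0.0389
8.5333 [0.50815117 0.19919348 0.25913939] [-5.64666304e-01 -3.09031207e+00  1.06392201e-04] [ 0.07440046  0.30915907 -1.99300485] 0.03892032851893004
hinge [ 40.8  -0.7 110.5]
L [ 25.9 -25.5 110.5]
Rr [ 26.   24.5 110.5]
lugL [  5.  -18.6 110.5]
lugR [  5.   16.4 110.5]
```

View pics/w7z.png

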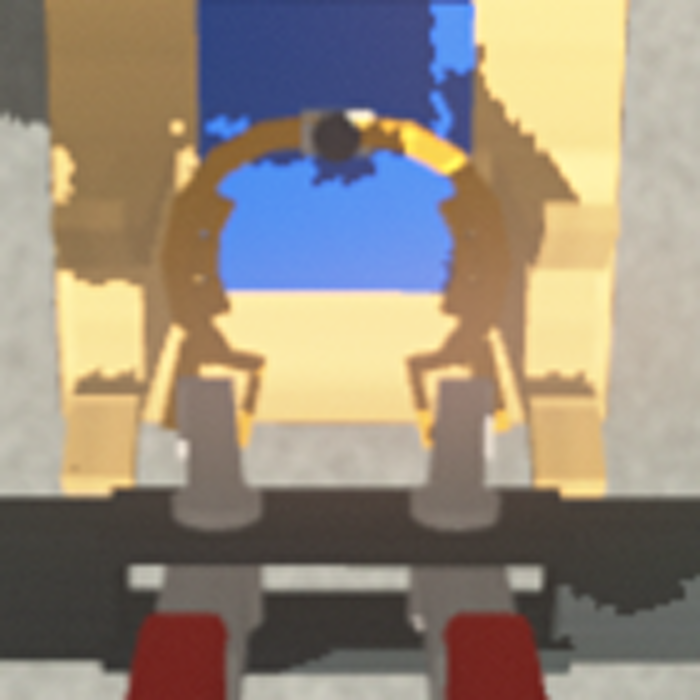

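```bash
python3 -m pendant '[[[-8,-14.5,0,0,38],[-14,-26,0,0,38],[-15.8,-29.5,0,0,38],[-15.8,-29.5,0,0,38],[-15.8,-29.5,0,0,38],[-15.8,-29.5,0,0,38],[-15.8,-29.5,0,0,38],[-15.8,-29.5,0,0,38],[-15.8,-29.5,0,0,38],[-15.8,-29.5,0,0,38],[-15.8,-29.5,0,0,38],[-14,-26,0,0,38],[-8,-15,0,0,38],[-3.2,-7.2,0,0,38],[0,0,0,0,38],[0,0,0,0,38],[0,0,0,0,38]]]' 35
cat > look.py <<'E'
from h import *
import sys,pickle
n=sys.argv[1];s=monitor.observe();im=read_camera('wrist');save(n+'.png',im);pickle.dump((s,im),open(n+'.pkl','wb'))
print(round(s['time'],2),s['tool_pos'].round(4),s['tool_rot'].round(4),s['wrist_force'].round(2),s['moment'].round(3),round(s['opening'],4))
save(n+'z.png',zoom(im,220,120,360,260,5))
E
python3 look.py w8
```

```text
time: 10.0
tool_pos: [0.56, -0.1973, 0.2594]
tool_rot: [-0.562, -3.09, -0.002]
wrist_force: [0.4, 0.5, -1.9]
opening: 0.0386
10.0 [ 0.56   -0.1973  0.2594] [-5.6190e-01 -3.0904e+00 -1.7000e-03] [ 0.39  0.52 -1.95] [0.013 0.04  0.038] 0.0386
```

View pics/w8z.png

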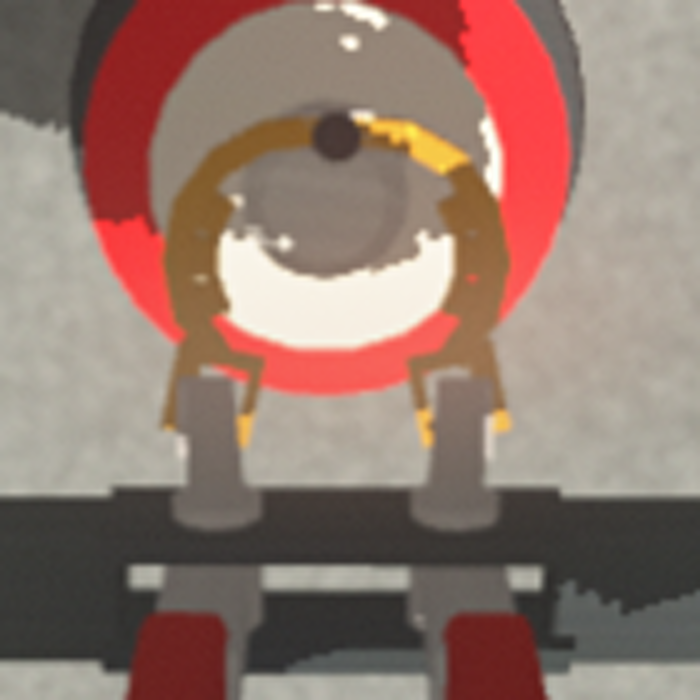

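Run:
```python
from h import *
import pickle
s,im=pickle.load(open('w8.pkl','rb'));c=cam('wrist',s);Rm=R.from_rotvec(s['tool_rot']).as_matrix()
W=lambda x,y:(220+(x+.5)/5-.5,120+(y+.5)/5-.5)
T=lambda x,y,z:(Rm.T@(plane(c,*W(x,y),z)-s['tool_pos'])*1e3).round(1)
zr=s['tool_pos'][2]-.1145+.004
for n,x,y,z in(('capL',148,176,.077),('capR',503,176,.077),('capT',325,2,.077),('capB',325,351,.077),('redL',83,155,.06),('redR',572,155,.06),('redB',327,394,.06),('ringL',163,255,zr),('ringR',510,255,zr),('hinge',337,136,zr),('toothL',218,252,zr),('toothR',456,252,zr)):
    print(n,T(x,y,z),plane(c,*W(x,y),z).round(4))
print('axis in tool',(Rm.T@(np.array([.5388,-.1919,.08])-s['tool_pos'])*1e3).round(1))
# posttop
for z in(.097,.1):print(T(327,201,z))
```

```text
capL [ 22.1 -34.7 182.4] [ 0.527  -0.2218  0.077 ]
capR [ 22.1  29.1 182.4] [ 0.5494 -0.1621  0.077 ]
capT [ 52.8  -2.9 182.4] [ 0.5094 -0.1812  0.077 ]
capB [-10.6  -2.9 182.4] [ 0.5688 -0.2036  0.077 ]
redL [ 23.  -48.7 199.3] [ 0.5213 -0.2346  0.06  ]
redR [ 23.   43.6 199.4] [ 0.5537 -0.1482  0.06  ]
redB [-24.2  -2.7 199.4] [ 0.5816 -0.2081  0.06  ]
ringL [ 24.1 -25.4 110.5] [ 0.5285 -0.2125  0.1489]
ringR [ 24.1  23.8 110.5] [ 0.5458 -0.1665  0.1489]
hinge [ 41.   -0.7 110.5] [ 0.5213 -0.1835  0.1489]
toothL [ 24.5 -17.6 110.5] [ 0.5308 -0.205   0.1489]
toothR [ 24.5  16.1 110.5] [ 0.5427 -0.1735  0.1489]
axis in tool [ 21.6  -2.5 179.4]
[ 21.5  -2.4 162.4]
[ 22.1  -2.4 159.4]
```

```bash
python3 -m pendant '[[[-1.1,-2,0,0,38],[0,0,8,0,38],[0,0,10,0,38],[0,0,10,0,38],[0,0,6,0,38],[0,0,3,0,38],[0,0,0,0,38],[0,0,0,0,38]]]' 35
python3 look.py w9
```

```text
time: 10.72
tool_pos: [0.5601, -0.2013, 0.2219]
tool_rot: [-0.565, -3.09, -0.0]
wrist_force: [0.5, -0.2, -1.8]
opening: 0.0387
10.72 [ 0.5601 -0.2013  0.2219] [-5.6470e-01 -3.0897e+00 -4.0000e-04] [ 0.49 -0.25 -1.78] [-0.027  0.012  0.004] 0.0387
```

View pics/w9z.png

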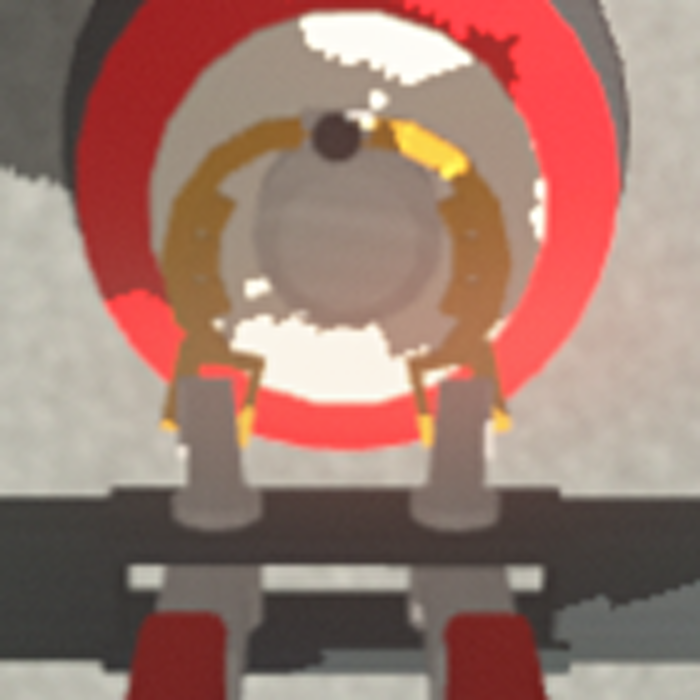

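Run:
```python
from h import *
import pickle
s,im=pickle.load(open('w9.pkl','rb'));c=cam('wrist',s);Rm=R.from_rotvec(s['tool_rot']).as_matrix()
W=lambda x,y:(220+(x+.5)/5-.5,120+(y+.5)/5-.5)
T=lambda x,y,z:(Rm.T@(plane(c,*W(x,y),z)-s['tool_pos'])*1e3).round(1)
zr=s['tool_pos'][2]-.1145+.004
for n,x,y,z in(('capL',149,206,.077),('capR',548,206,.077),('capT',348,10,.077),('capB',348,404,.077),('redL',75,180,.06),('redR',621,180,.06),('redB',347,449,.06),('ringL',163,255,zr),('ringR',510,255,zr),('hinge',337,136,zr),('postL',254,230,.097),('postR',442,230,.097),('postB',348,328,.092)):
    print(n,T(x,y,z))
print('axis in tool',(Rm.T@(np.array([.5388,-.1919,.08])-s['tool_pos'])*1e3).round(1))
```

```text
capL [ 24.2 -30.7 144.9]
capR [ 24.2  33.  144.9]
capT [ 55.    1.  144.9]
capB [ -9.    1.1 144.9]
redL [ 25.2 -44.9 161.9]
redR [ 25.3  47.2 161.9]
redB [-22.7   1.1 161.9]
ringL [ 24.1 -25.4 110.5]
ringR [ 24.1  23.8 110.5]
hinge [ 41.   -0.7 110.5]
postL [ 24.6 -13.1 124.9]
postR [ 24.6  14.9 124.9]
postB [  8.1   1.  129.9]
axis in tool [ 23.1   1.2 141.9]
```

```bash
python3 -m pendant '[[[0.4,1.9,0,0,38],[0,0,0,0,38],[0,0,0,0,38],[0,0,0,0,38]]]' 35
python3 look.py w10
```

```text
time: 11.1
tool_pos: [0.5609, -0.1995, 0.2227]
tool_rot: [0.564, 3.09, -0.0]
wrist_force: [0.2, 0.5, -2.3]
opening: 0.0388
11.1 [ 0.5609 -0.1995  0.2227] [ 5.6440e-01  3.0897e+00 -4.0000e-04] [ 0.23  0.51 -2.27] [ 0.053  0.02  -0.001] 0.0388
```

View pics/w10z.png

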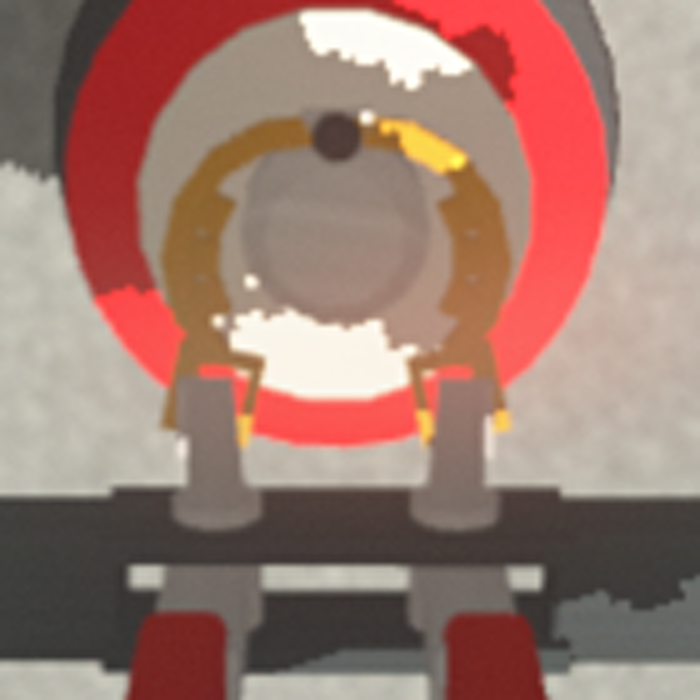

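```bash
python3 -m pendant '[[[0.4,0,2,0,38],[0,0,2,0,38],[0,0,2,0,38],[0,0,0,0,38]]]' 35
python3 -m pendant '[[[0,0,2,0,38],[0,0,1.5,0,38],[0,0,0,0,38]]]' 35
```

```text
time: 11.48
tool_pos: [0.5599, -0.1991, 0.2154]
tool_rot: [-0.564, -3.089, -0.001]
wrist_force: [0.5, -0.5, -2.1]
opening: 0.0384
time: 11.73
tool_pos: [0.5601, -0.1992, 0.2123]
tool_rot: [-0.565, -3.09, -0.0]
wrist_force: [0.3, 0.6, -2.7]
opening: 0.0386
```

```bash
python3 -m pendant '[[[0,0,2,0,38],[0,0,2,0,38],[0,0,0,0,38],[0,0,0,0,38]]]' 35
python3 look.py w11
```

```text
time: 12.07
tool_pos: [0.5601, -0.1992, 0.2086]
tool_rot: [-0.565, -3.09, -0.0]
wrist_force: [0.2, -0.4, -1.9]
opening: 0.0383
12.07 [ 0.5601 -0.1992  0.2086] [-5.646e-01 -3.090e+00 -2.000e-04] [ 0.24 -0.36 -1.93] [ 0.046 -0.03   0.037] 0.0383
```

View pics/w11z.png

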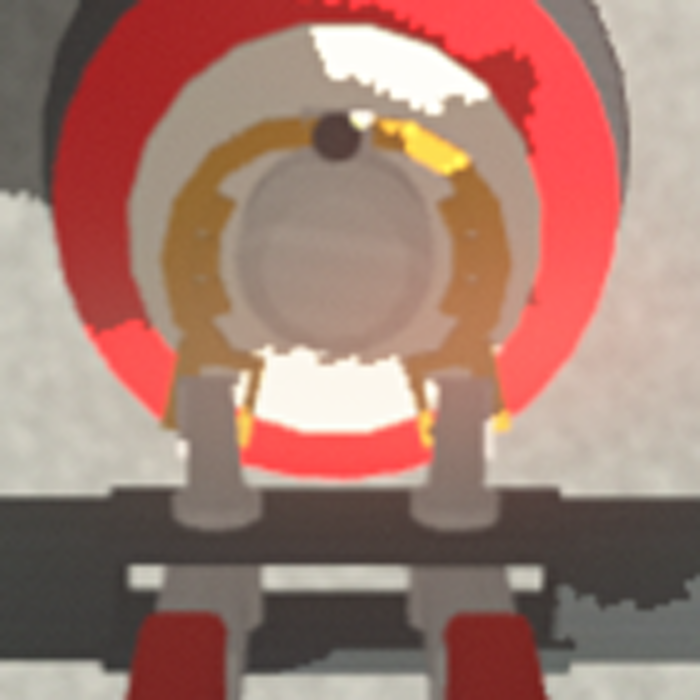

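Run:
```python
from h import *
import pickle
s,im=pickle.load(open('w11.pkl','rb'));c=cam('wrist',s);Rm=R.from_rotvec(s['tool_rot']).as_matrix()
W=lambda x,y:(220+(x+.5)/5-.5,120+(y+.5)/5-.5)
T=lambda x,y,z:(Rm.T@(plane(c,*W(x,y),z)-s['tool_pos'])*1e3).round(1)
zr=s['tool_pos'][2]-.1145+.004
for n,x,y,z in(('capL',128,225,.077),('capR',543,225,.077),('capT',336,23,.077),('capB',336,434,.077),('redB',336,479,.06),('ringL',163,255,zr),('ringR',510,255,zr),('hinge',337,136,zr),('postL',237,250,.092),('postR',435,250,.092),('postB',336,350,.092),('postT',336,150,.092),('tt',225,190,zr),('tb',230,322,zr)):
    print(n,T(x,y,z))
```

```text
capL [ 23.9 -32.7 131.6]
capR [ 24.   30.8 131.6]
capT [ 54.3  -0.9 131.6]
capB [ -9.7  -0.8 131.6]
redB [-23.5  -0.9 148.5]
ringL [ 24.1 -25.4 110.5]
ringR [ 24.1  23.8 110.5]
hinge [ 41.   -0.7 110.5]
postL [ 23.4 -15.2 116.6]
postR [ 23.4  13.5 116.6]
postB [  8.4  -0.8 116.6]
postT [ 38.   -0.9 116.6]
tt [ 33.4 -16.4 110.5]
tb [ 14.2 -16.  110.5]
```

```bash
python3 -m pendant '[[[0,0,2,0,38],[0,0,2,0,38],[0,0,0,0,38]]]' 35
python3 -m pendant '[[[0,0,2,0,38],[0,0,2,0,38],[0,0,0,0,38]]]' 35
python3 -m pendant '[[[0,0,2,0,38],[0,0,1,0,38],[0,0,0,0,38]]]' 35
```

```text
time: 12.37
tool_pos: [0.5601, -0.1992, 0.2042]
tool_rot: [-0.565, -3.09, -0.0]
wrist_force: [0.4, 0.6, -1.4]
opening: 0.0385
time: 12.62
tool_pos: [0.56, -0.1992, 0.2001]
tool_rot: [-0.564, -3.09, -0.0]
wrist_force: [-0.6, -0.3, -2.1]
opening: 0.0387
time: 12.87
tool_pos: [0.5601, -0.1992, 0.1974]
tool_rot: [-0.565, -3.09, -0.0]
wrist_force: [0.5, -0.3, -2.9]
opening: 0.0386
```

```bash
python3 -m pendant '[[[0,0,2,0,38],[0,0,1,0,38],[0,0,0,0,38]]]' 35
python3 -m pendant '[[[0,0,1.5,0,38],[0,0,1,0,38],[0,0,0,0,38]]]' 35
python3 -m pendant '[[[0,0,1.5,0,38],[0,0,0,0,38]]]' 35
python3 look.py w12
```

```text
time: 13.12
tool_pos: [0.5601, -0.1992, 0.1944]
tool_rot: [-0.565, -3.09, -0.0]
wrist_force: [0.3, 1.5, -1.4]
opening: 0.0386
time: 13.37
tool_pos: [0.5604, -0.1994, 0.1923]
tool_rot: [0.565, 3.09, -0.0]
wrist_force: [-0.6, 0.3, -1.8]
opening: 0.0383
time: 13.53
tool_pos: [0.5604, -0.1994, 0.191]
tool_rot: [0.565, 3.09, -0.0]
wrist_force: [-0.2, -0.5, -0.5]
opening: 0.0381
13.53 [ 0.5604 -0.1994  0.191 ] [ 5.646e-01  3.090e+00 -2.000e-04] [-0.24 -0.53 -0.46] [ 0.002 -0.014 -0.023] 0.0381
```

View pics/w12z.png

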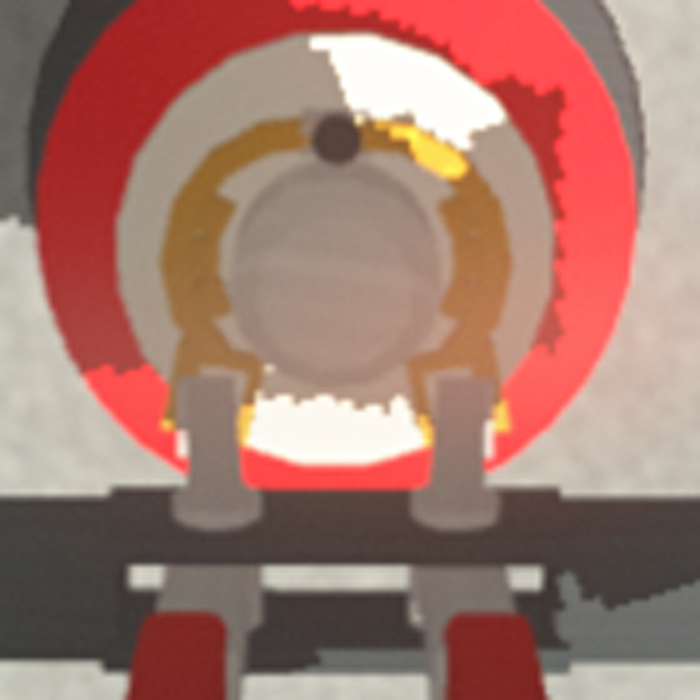

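```bash
python3 -m pendant '[[[0,0,1.5,0,38],[0,0,1.5,0,38],[0,0,0,0,38]]]' 35
python3 -m pendant '[[[0,0,1.5,0,38],[0,0,1,0,38],[0,0,0,0,38]]]' 35
python3 -m pendant '[[[0,0,1.5,0,38],[0,0,1,0,38],[0,0,0,0,38]]]' 35
```

```text
time: 13.83
tool_pos: [0.5604, -0.1994, 0.1878]
tool_rot: [0.565, 3.09, -0.0]
wrist_force: [0.8, -0.8, 0.0]
opening: 0.0388
time: 14.08
tool_pos: [0.5604, -0.1994, 0.1853]
tool_rot: [0.565, 3.09, -0.0]
wrist_force: [0.1, -0.0, 1.1]
opening: 0.0388
time: 14.33
tool_pos: [0.5605, -0.1994, 0.1832]
tool_rot: [0.565, 3.09, -0.0]
wrist_force: [-0.6, 0.7, 2.1]
opening: 0.039
```

```bash
python3 -m pendant '[[[0,0,1,0,38],[0,0,0,0,38]]]' 35
python3 -m pendant '[[[0,0,0.7,0,38],[0,0,0,0,38]]]' 35
```

```text
time: 14.5
tool_pos: [0.5606, -0.1994, 0.1831]
tool_rot: [0.564, 3.089, -0.001]
wrist_force: [-0.9, -0.3, 5.1]
opening: 0.0386
time: 14.67
tool_pos: [0.5607, -0.1995, 0.1831]
tool_rot: [0.564, 3.088, -0.001]
wrist_force: [-0.9, 0.3, 8.2]
opening: 0.0387
```

```bash
python3 -m pendant '[[[0,0,-0.3,0,40],[0,0,0,0,41],[0,0,0,0,42]]]' 35
python3 -m pendant '[[[0,0,0.3,0,43],[0,0,0.3,0,44],[0,0,0,0,45]]]' 35
```

```text
time: 14.92
tool_pos: [0.561, -0.1995, 0.1827]
tool_rot: [0.564, 3.088, -0.0]
wrist_force: [-0.3, 0.4, 6.6]
opening: 0.0422
time: 15.17
tool_pos: [0.5611, -0.1994, 0.1821]
tool_rot: [0.564, 3.088, -0.0]
wrist_force: [0.5, 0.2, 6.0]
opening: 0.045
```

```bash
python3 -m pendant '[[[0,0,0.4,0,46],[0,0,0.3,0,47],[0,0,0,0,48]]]' 35
python3 -m pendant '[[[0,0,0.4,0,49],[0,0,0.3,0,50],[0,0,0,0,51]]]' 35
python3 look.py w13
```

```text
time: 15.42
tool_pos: [0.5612, -0.1993, 0.1815]
tool_rot: [0.564, 3.088, 0.0]
wrist_force: [-0.2, 0.0, 5.7]
opening: 0.0477
time: 15.67
tool_pos: [0.5612, -0.1993, 0.1808]
tool_rot: [0.564, 3.088, 0.0]
wrist_force: [-0.2, 1.6, 6.9]
opening: 0.0508
15.67 [ 0.5612 -0.1993  0.1808] [5.6380e-01 3.0875e+00 4.0000e-04] [-0.23  1.57  6.93] [ 0.261 -0.072  0.074] 0.0508
```

View pics/w13z.png

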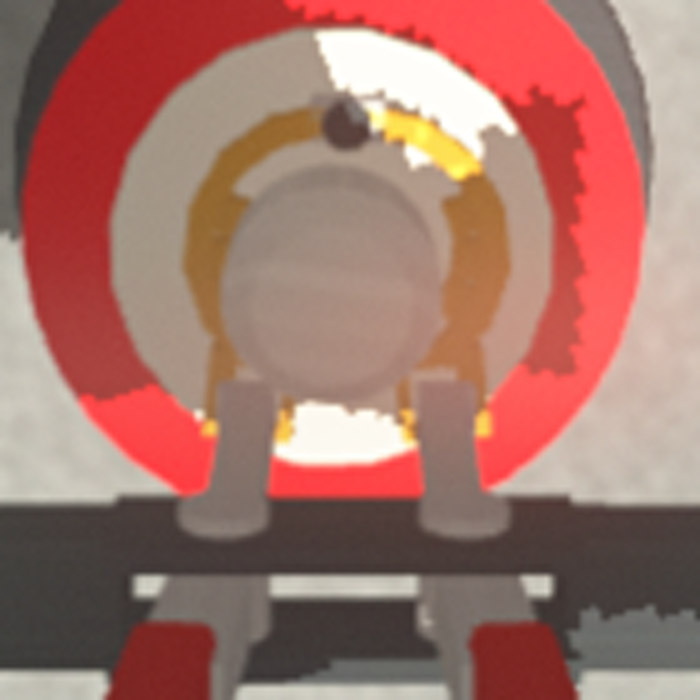

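```bash
python3 -m pendant '[[[0,-0.5,0.2,0,52],[0,-0.5,0.2,0,53],[0,0,0,0,54]]]' 35
python3 -m pendant '[[[0,0,0.2,0,55],[0,0,0.2,0,56],[0,0,0,0,57],[0,0,0,0,57]]]' 35
python3 look.py w14
```

```text
time: 15.97
tool_pos: [0.5606, -0.2002, 0.1799]
tool_rot: [0.564, 3.088, 0.001]
wrist_force: [-0.4, 0.1, 5.9]
opening: 0.0537
time: 16.3
tool_pos: [0.5602, -0.2002, 0.1791]
tool_rot: [0.564, 3.089, 0.0]
wrist_force: [-0.1, 0.3, 5.3]
opening: 0.0571
16.3 [ 0.5602 -0.2002  0.1791] [5.6440e-01 3.0894e+00 1.0000e-04] [-0.07  0.29  5.3 ] [ 0.196 -0.099 -0.013] 0.0571
```

View pics/w14z.png

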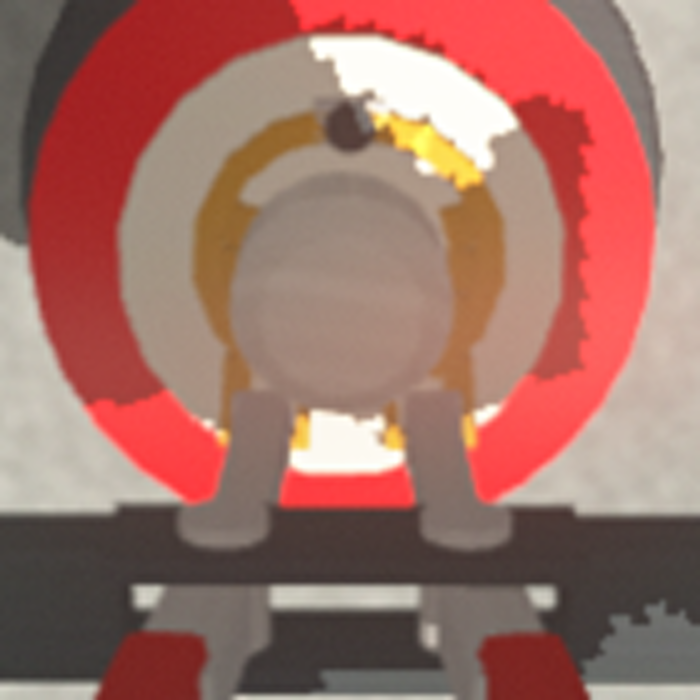

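```bash
python3 -m pendant '[[[0,0,0.2,0,58],[0,0,0,0,58.5],[0,0,0,0,59],[0,0,0,0,59],[0,0,0,0,59]]]' 35
python3 look.py w15
```

```text
time: 16.77
tool_pos: [0.56, -0.2003, 0.1785]
tool_rot: [0.565, 3.09, -0.0]
wrist_force: [1.4, -0.5, 4.5]
opening: 0.0588
16.77 [ 0.56   -0.2003  0.1785] [ 5.6470e-01  3.0903e+00 -1.0000e-04] [ 1.39 -0.45  4.49] [ 0.19  -0.133  0.013] 0.0588
```

View pics/w15z.png

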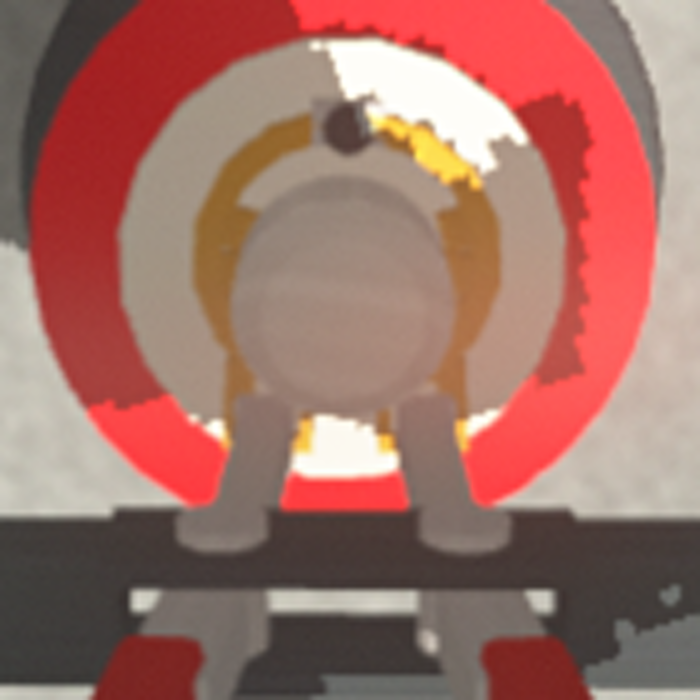

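Run:
```python
from h import *
import pickle
for n,pts in (('w12',dict(L=(163,255),R=(510,255),h=(337,138),lL=(167,428),lLi=(248,440),lRi=(428,440),lR=(508,428))),('w15',dict(L=(193,250),R=(500,250),h=(348,128),lL=(222,445),lLi=(311,447),lRi=(378,447),lR=(470,445)))):
    s,im=pickle.load(open(n+'.pkl','rb'));c=cam('wrist',s);Rm=R.from_rotvec(s['tool_rot']).as_matrix()
    z=.0805 if n=='w12' else .0725
    for k,(x,y) in pts.items(): print(n,k,(Rm.T@(plane(c,220+(x+.5)/5-.5,120+(y+.5)/5-.5,z)-s['tool_pos'])*1e3).round(1))
save('w15f.png',im)
save('w15y.png',zoom(im,230,130,350,220,6.5))
```

```text
w12 L [ 24.1 -25.4 110.5]
w12 R [ 24.1  23.8 110.5]
w12 h [ 40.7  -0.7 110.4]
w12 lL [ -1.8 -25.5 110.5]
w12 lLi [ -3.6 -13.7 110.5]
w12 lRi [ -3.6  12.6 110.5]
w12 lR [ -1.7  24.3 110.5]
w15 L [ 25.8 -20.7 106. ]
w15 R [ 25.8  21.9 106. ]
w15 h [ 42.8   0.8 106. ]
w15 lL [ -2.8 -17.2 106. ]
w15 lLi [ -3.1  -4.4 106. ]
w15 lRi [ -3.1   5.2 106. ]
w15 lR [ -2.8  18.4 106. ]
```

View pics/w15.png

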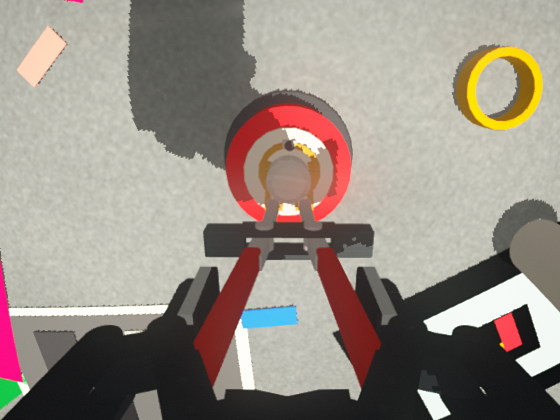

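View pics/w15y.png

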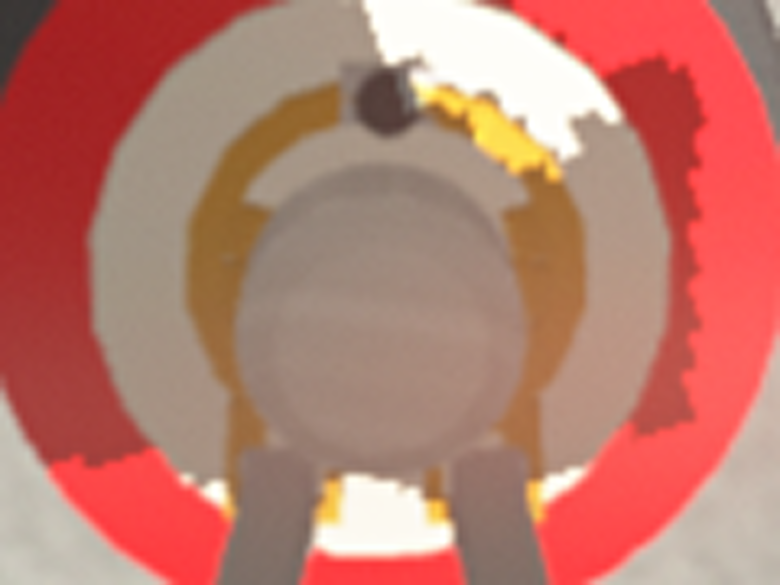

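```bash
python3 -m pendant '[[[0,0,0.2,0,60],[0,0,0,0,60],[0,0,0,0,60.5],[0,0,0,0,60.5]]]' 35
python3 look.py w16
python3 - <<'E'
from h import *
import pickle
for n in('w4','w16'):
    import cv2
    im=cv2.imread(f'pics/{n}.png'); cv2.imwrite(f'pics/{n}h.png',cv2.resize(im[130:400,170:410],None,fx=2.2,fy=2.2,interpolation=2))
E
```

```text
time: 17.15
tool_pos: [0.5598, -0.2003, 0.178]
tool_rot: [-0.565, -3.09, 0.0]
wrist_force: [0.5, -0.1, 3.4]
opening: 0.0605
17.15 [ 0.5598 -0.2003  0.178 ] [-5.647e-01 -3.090e+00  1.000e-04] [ 0.52 -0.06  3.42] [ 0.078 -0.021  0.012] 0.0605
```

View pics/w16h.png

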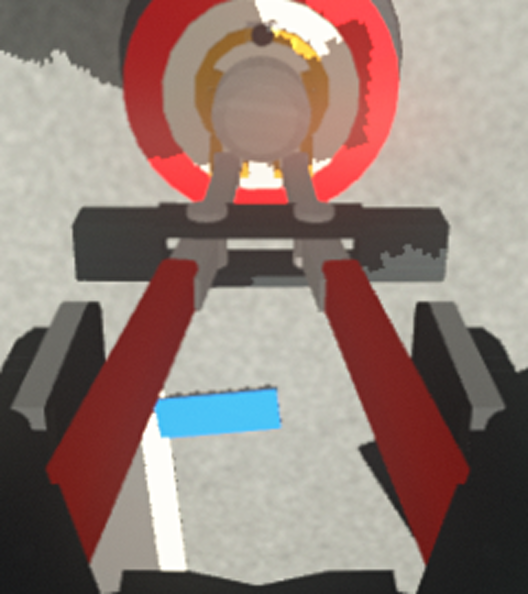

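View pics/w4h.png

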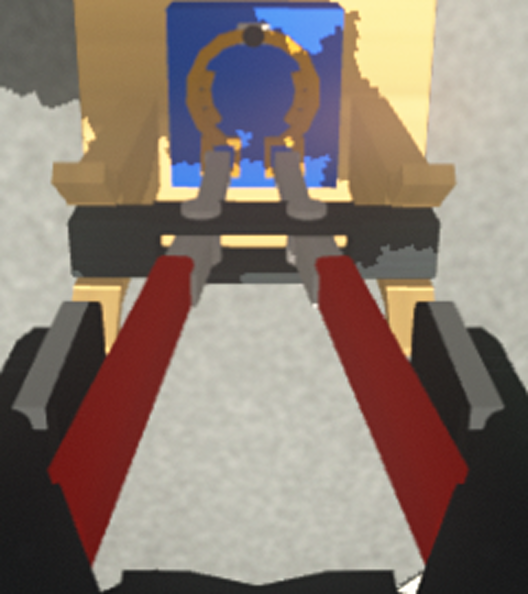

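```bash
python3 -m pendant '[[[0,0,-1,0,60],[0,0,-1,0,60],[0,0,-1,0,60],[0,0,-1,0,60],[0,0,0,0,60],[0,0,0,0,60]]]' 35
python3 look.py w17
```

```text
time: 17.7
tool_pos: [0.5597, -0.2001, 0.1818]
tool_rot: [-0.564, -3.09, -0.0]
wrist_force: [-0.0, -0.6, 0.0]
opening: 0.0601
17.7 [ 0.5597 -0.2001  0.1818] [-5.6450e-01 -3.0897e+00 -3.0000e-04] [-0.   -0.61  0.01] [0.024 0.026 0.024] 0.0601
```

View pics/w17z.png

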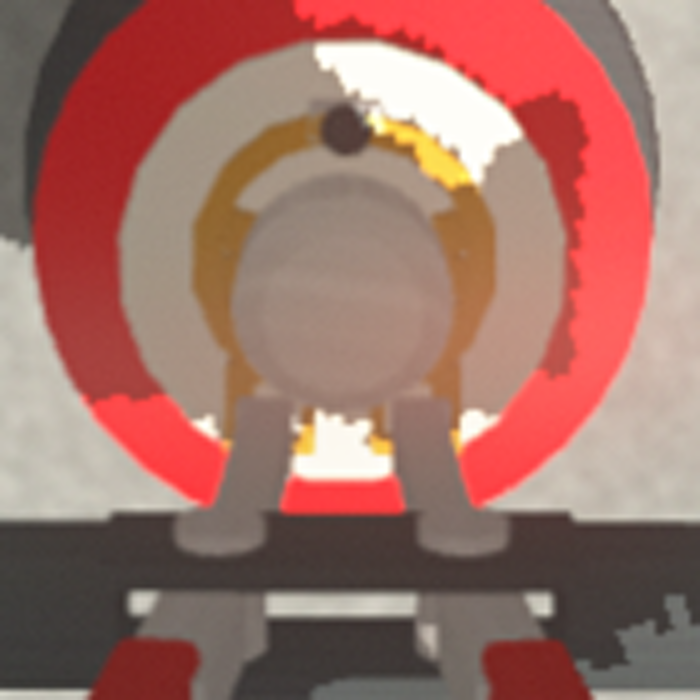

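```bash
python3 -m pendant '[[[0,0,-1,0,60],[0,0,-1,0,60],[0,0,-1,0,60],[0,0,-1,0,60],[0,0,0,0,60]]]' 35
python3 look.py w18
```

```text
time: 18.17
tool_pos: [0.5598, -0.2003, 0.186]
tool_rot: [-0.565, -3.09, 0.0]
wrist_force: [-0.7, -0.7, -1.9]
opening: 0.06
18.17 [ 0.5598 -0.2003  0.186 ] [-5.6460e-01 -3.0898e+00  2.0000e-04] [-0.75 -0.68 -1.9 ] [-0.002  0.04   0.055] 0.06
```

View pics/w18z.png

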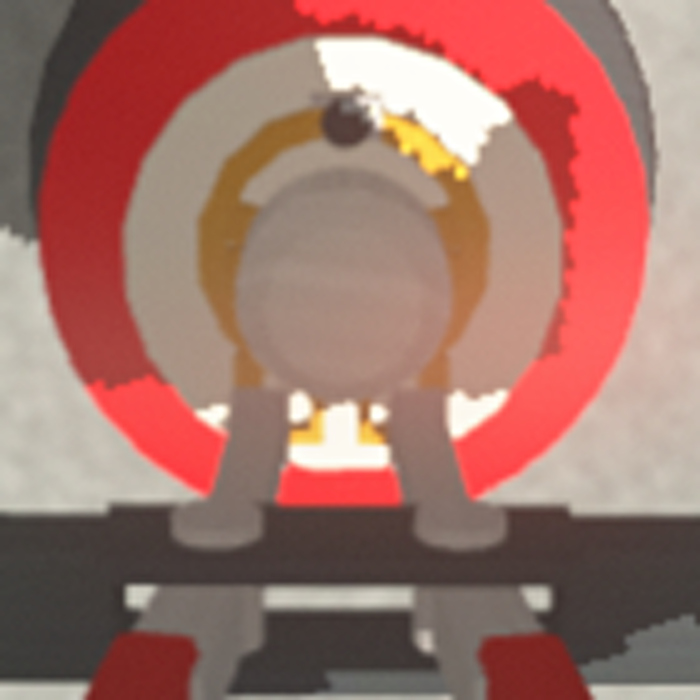

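```bash
python3 -m pendant '[[[0,0,-1,0,60],[0,0,-2,0,60],[0,0,-3,0,60],[0,0,-5,0,60],[0,0,-10,0,60],[0,0,-15,0,60],[0,0,-15,0,60],[0,0,-15,0,60],[0,0,-8,0,60],[0,0,0,0,60],[0,0,0,0,60]]]' 35
python3 look.py w19
```

```text
time: 19.13
tool_pos: [0.5604, -0.2005, 0.2611]
tool_rot: [0.564, 3.089, -0.001]
wrist_force: [0.6, 1.1, -2.2]
opening: 0.0602
19.13 [ 0.5604 -0.2005  0.2611] [ 5.6430e-01  3.0885e+00 -8.0000e-04] [ 0.55  1.07 -2.24] [ 0.002  0.015 -0.016] 0.0602
```

View pics/w19z.png

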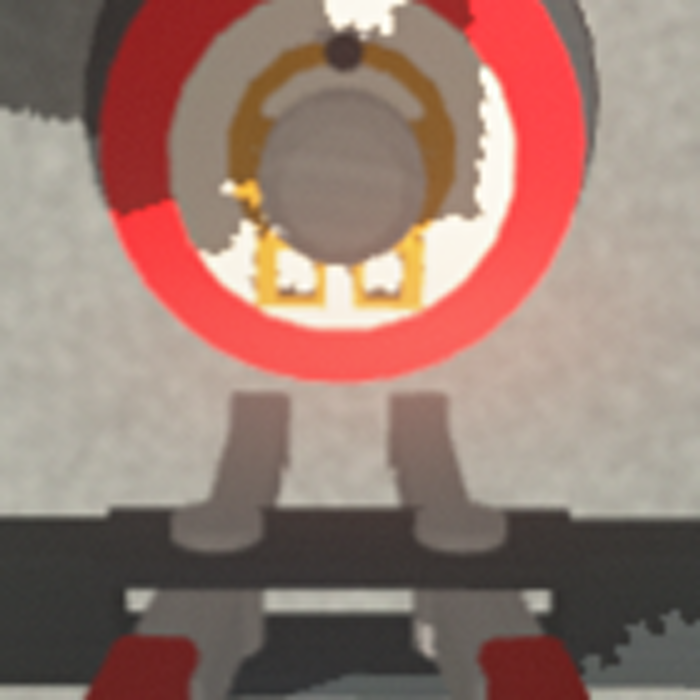

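View pics/w19.png

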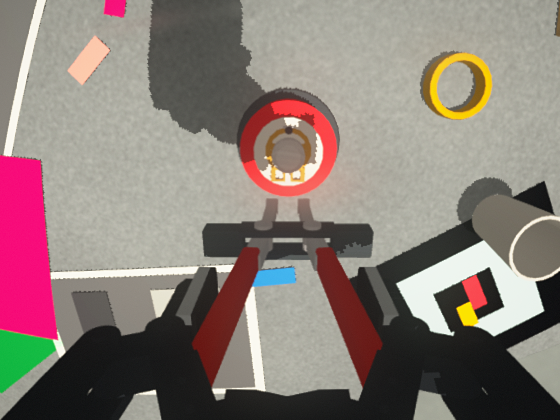

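Run:
```python
import cv2,numpy as np
for n in('w4','w19'):
    im=cv2.imread(f'pics/{n}.png');cv2.imwrite(f'pics/{n}b.png',cv2.resize(im[190:300,190:390],None,fx=4,fy=4,interpolation=2))
```

```text
(no output)
```

View pics/w4b.png

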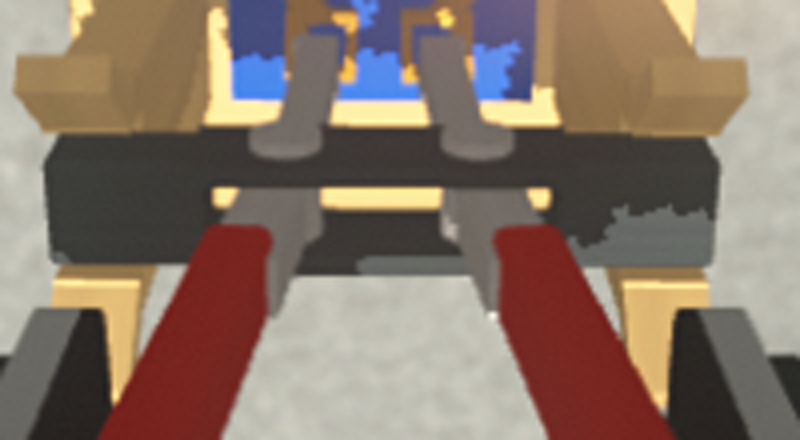

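View pics/w19b.png

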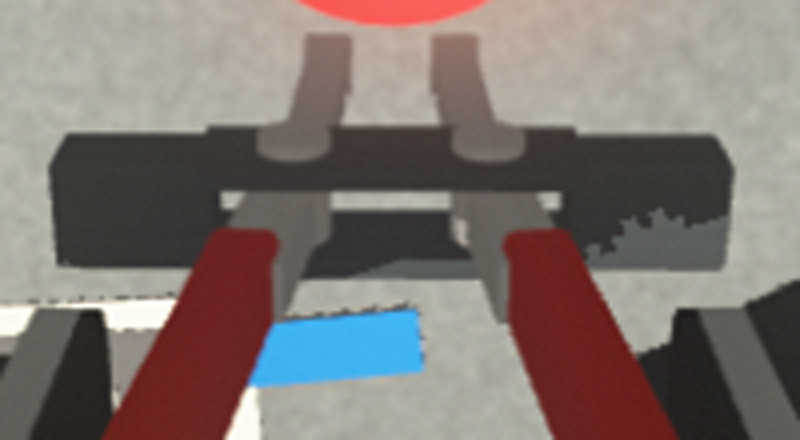

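```bash
python3 -m pendant '[[[8,14.5,0,0,60],[14,26,0,0,60],[15.8,29.5,0,0,60],[15.8,29.5,0,0,60],[15.8,29.5,0,0,60],[15.8,29.5,0,0,60],[15.8,29.5,0,0,60],[15.8,29.5,0,0,60],[15.8,29.5,0,0,60],[15.8,29.5,0,0,60],[15.8,29.5,0,0,60],[14,26,0,0,60],[8,15,0,0,60],[3.1,7.9,0,0,60],[0,0,0,0,60],[0,0,0,0,60],[0,0,0,0,60]]]' 35
python3 look.py w20
```

```text
time: 20.6
tool_pos: [0.5083, 0.1976, 0.2598]
tool_rot: [-0.566, -3.09, 0.002]
wrist_force: [-0.8, -0.2, -1.8]
opening: 0.06
20.6 [0.5083 0.1976 0.2598] [-5.6640e-01 -3.0896e+00  1.7000e-03] [-0.79 -0.16 -1.84] [-0.007 -0.019  0.008] 0.06
```

View pics/w20.png

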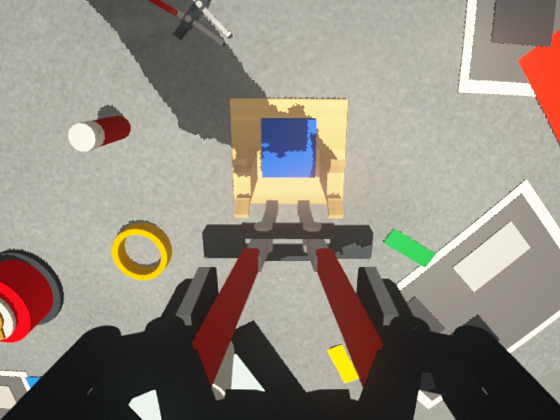

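```bash
python3 -m pendant '[[[0,0,10,0,60],[0,0,15,0,60],[0,0,15,0,60],[0,0,10,0,60],[0,0,6,0,60],[0,0,0,0,60],[0,0,0,0,60]]]' 35
python3 look.py w21
```

```text
time: 21.23
tool_pos: [0.5082, 0.1983, 0.2039]
tool_rot: [-0.565, -3.09, 0.0]
wrist_force: [-0.1, 0.5, -1.7]
opening: 0.0602
21.23 [0.5082 0.1983 0.2039] [-5.6540e-01 -3.0897e+00  5.0000e-04] [-0.1   0.51 -1.68] [ 0.007 -0.055  0.049] 0.0602
```

View pics/w21.png

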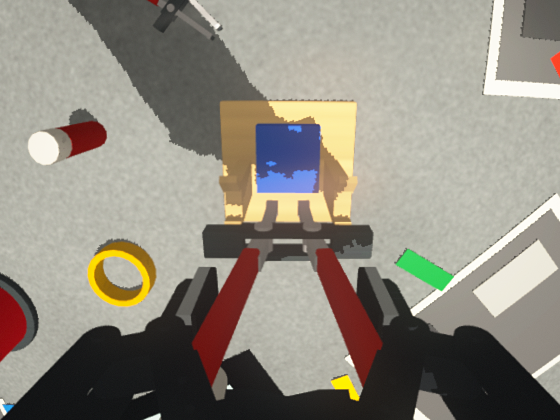

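```bash
python3 -m pendant '[[[-0.6,0,8,0,60],[0,0,8,0,60],[0,0,8,0,60],[0,0,5,0,60],[0,0,4,0,60],[0,0,4,0,60],[0,0,0,0,60]]]' 35
python3 -m pendant '[[[0,0,4,0,60],[0,0,4,0,60],[0,0,4,0,60],[0,0,0,0,60]]]' 35
python3 -m pendant '[[[0,0,3,0,60],[0,0,3,0,60],[0,0,3,0,60],[0,0,0,0,60]]]' 35
python3 look.py w22
```

```text
time: 21.87
tool_pos: [0.5083, 0.1983, 0.1659]
tool_rot: [-0.564, -3.089, 0.001]
wrist_force: [-0.7, 0.5, -1.3]
opening: 0.0601
time: 22.2
tool_pos: [0.5084, 0.1983, 0.1541]
tool_rot: [-0.564, -3.089, 0.001]
wrist_force: [-0.3, 0.8, -2.3]
opening: 0.0599
time: 22.53
tool_pos: [0.5085, 0.1983, 0.1453]
tool_rot: [-0.564, -3.089, 0.001]
wrist_force: [0.1, -0.1, -1.4]
opening: 0.0597
22.53 [0.5085 0.1983 0.1453] [-5.6450e-01 -3.0893e+00  8.0000e-04] [ 0.14 -0.1  -1.41] [ 0.002 -0.004  0.003] 0.0597
```

View pics/w22.png

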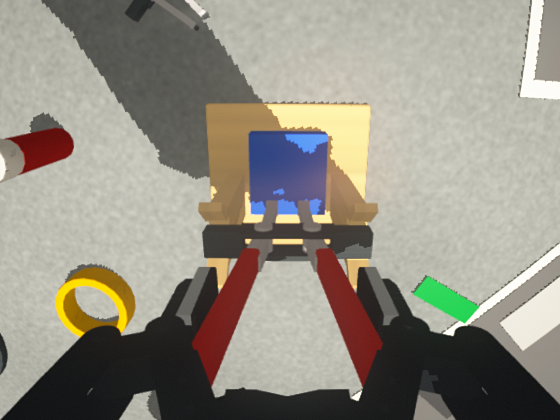

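Inside the notches with no contact force. Going down gently until it seats.

```bash
python3 -m pendant '[[[0,0,2,0,60],[0,0,2,0,60],[0,0,0,0,60]]]' 35
python3 -m pendant '[[[0,0,1,0,60],[0,0,1,0,60],[0,0,0,0,60]]]' 35
python3 -m pendant '[[[0,0,1,0,60],[0,0,0,0,60]]]' 35
```

```text
time: 22.83
tool_pos: [0.5087, 0.1984, 0.1418]
tool_rot: [-0.565, -3.09, 0.0]
wrist_force: [-0.7, -0.1, -2.0]
opening: 0.0598
time: 23.08
tool_pos: [0.5088, 0.1984, 0.14]
tool_rot: [-0.565, -3.09, 0.0]
wrist_force: [-0.9, -0.1, -2.0]
opening: 0.0598
time: 23.25
tool_pos: [0.509, 0.1985, 0.1393]
tool_rot: [0.565, 3.09, 0.0]
wrist_force: [-0.6, -0.1, -1.8]
opening: 0.0601
```

```bash
python3 -m pendant '[[[0,0,1,0,60],[0,0,0,0,60]]]' 35
python3 -m pendant '[[[0,0,1,0,60],[0,0,0,0,60]]]' 35
python3 -m pendant '[[[0,0,1,0,60],[0,0,0,0,60]]]' 35
```

```text
time: 23.42
tool_pos: [0.5095, 0.1985, 0.1392]
tool_rot: [0.564, 3.089, 0.001]
wrist_force: [-0.3, -0.9, 1.4]
opening: 0.0602
time: 23.58
tool_pos: [0.5099, 0.1988, 0.1389]
tool_rot: [0.564, 3.088, 0.002]
wrist_force: [-1.4, 0.5, 4.0]
opening: 0.06
time: 23.75
tool_pos: [0.5104, 0.1988, 0.1387]
tool_rot: [0.564, 3.086, 0.003]
wrist_force: [-0.1, 0.0, 7.2]
opening: 0.0606
```

```bash
python3 -m pendant '[[[0,0,-1.5,0,61],[0,0,0,0,63],[0,0,0,0,66],[0,0,0,0,72],[0,0,0,0,80],[0,0,0,0,85],[0,0,0,0,85],[0,0,0,0,85]]]' 35
python3 look.py w23
```

```text
time: 24.42
tool_pos: [0.5089, 0.1985, 0.1377]
tool_rot: [-0.565, -3.09, -0.0]
wrist_force: [0.4, -0.3, 0.3]
opening: 0.0851
24.42 [0.5089 0.1985 0.1377] [-0.5647 -3.0904 -0.    ] [ 0.37 -0.35  0.3 ] [0.035 0.007 0.024] 0.0851
```

View pics/w23.png

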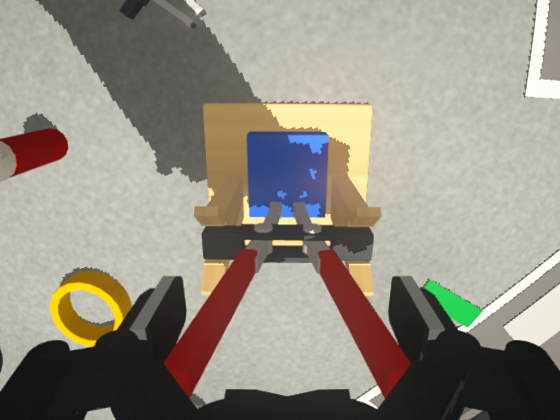

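```bash
python3 -m pendant '[[[0,0,-5,0,85],[0,0,-10,0,85],[0,0,-15,0,85],[0,0,-20,0,85],[0,0,-25,0,85],[0,0,-25,0,85],[0,0,-25,0,85],[0,0,-25,0,85],[0,0,-20,0,85],[0,0,0,0,85],[0,0,0,0,85]]]' 35
python3 look.py w24
python3 - <<'E'
from h import *
t=read_camera('top');s=read_camera('scene');save('t24.png',zoom(t,110,60,440,300,2.4));save('s24.png',zoom(s,340,150,450,310,3.6));save('s24b.png',zoom(s,150,150,240,230,6))
E
```

```text
time: 25.38
tool_pos: [0.5099, 0.1987, 0.3103]
tool_rot: [0.564, 3.086, 0.003]
wrist_force: [0.2, 0.8, -0.4]
opening: 0.085
25.38 [0.5099 0.1987 0.3103] [0.5639 3.086  0.0033] [ 0.16  0.77 -0.43] [-0.001  0.009 -0.035] 0.085
```

View pics/w24.png

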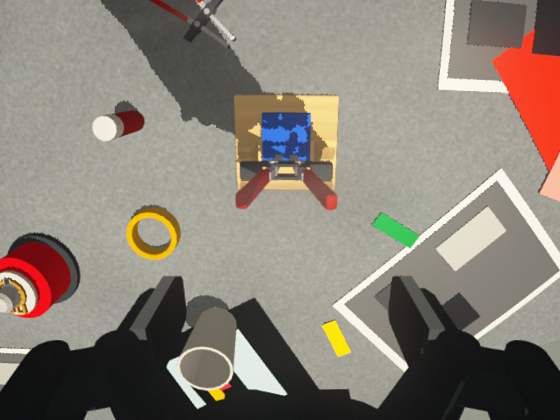

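View pics/s24.png

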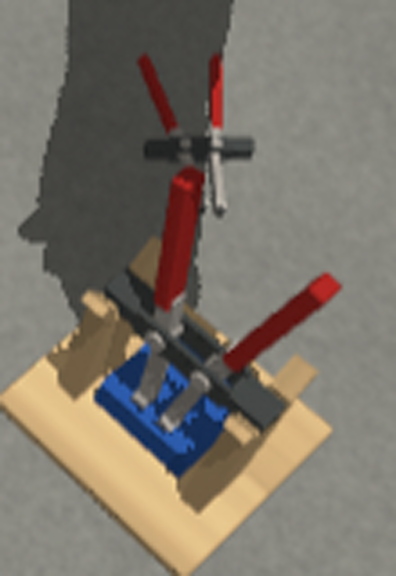

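View pics/s24b.png

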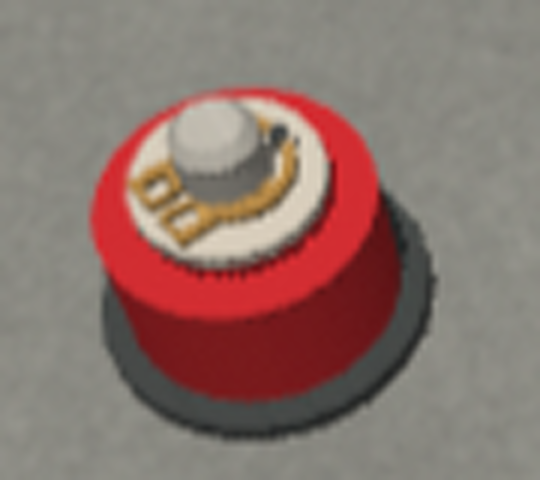

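View pics/t24.png

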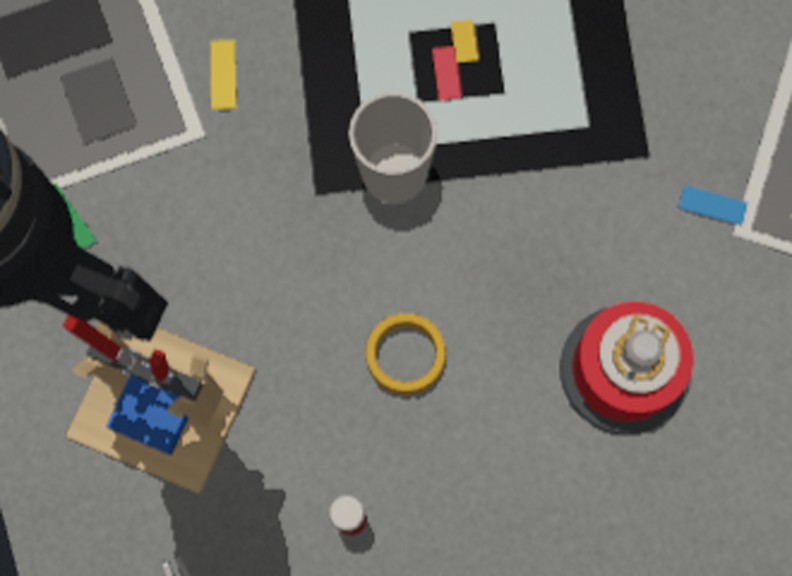

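Run:
```python
from h import *
import pickle
s,im=pickle.load(open('w19.pkl','rb'));c=cam('wrist',s);Rm=R.from_rotvec(s['tool_rot']).as_matrix()
for k,(x,y,z) in dict(hinge=(344,51,.0765),lugL=(290,300,.0765),lugR=(388.5,300,.0765),L=(228,150,.0765),R=(456,150,.0765),capB=(342,329,.073),redB=(342,382,.06),redL=(100,140,.06),redR=(585,140,.06)).items():
    print(k,(Rm.T@(plane(c,220+(x+.5)/5-.5,120+(y+.5)/5-.5,z)-s['tool_pos'])*1e3).round(1))
print('axis',(Rm.T@(np.array([.5388,-.1919,.08])-s['tool_pos'])*1e3).round(1))
# pliers handle tops from w24
s,im=pickle.load(open('w24.pkl','rb'));c=cam('wrist',s)
h=cv2.cvtColor(im,cv2.COLOR_RGB2HSV);
a=plane(c,243,201.5,.2018);b=plane(c,330.5,202,.2018);print('handles mid',((a+b)/2).round(4),np.linalg.norm(a-b).round(4))
```

```text
hinge [ 44.1   0.5 184.6]
lugL [ -1.5  -9.4 184.7]
lugR [ -1.5   8.8 184.7]
L [ 26.4 -20.4 184.6]
R [ 26.4  20.7 184.6]
capB [ -8.    0.2 188.2]
redB [-22.3   0.3 201.2]
redL [ 25.5 -45.6 201.1]
redR [ 25.6  46.1 201.1]
axis [ 23.6   0.4 181.1]
handles mid [0.5086 0.1986 0.2018] 0.0632
```

```bash
python3 -c "
from bench import job;print(job.job_done())"
```

```text
the job is handed in; nothing more can be done
None
```

The ring is shut in the groove and the empty pliers are back in their rack. I handed the job in at about 25.5 s of the 72 s allowed, and it gave no verdict.

I lifted the ring spread on the tips and lowered it centred over the post. The cap met the ring at about z = 0.077, roughly 8 mm below the mean height. I pressed to the cap's stop and eased the handles so the ring closed, then drew the pins out and hung the pliers in the notches again.

**Last checks**
- **Ring:** it measures 41.1 mm across with the lugs at about ±9 mm, so it reads as shut. Its centre is about 2 mm off the post axis against the 5 mm allowed, which fits its slack in the groove.
- **Pliers:** the handle midpoint is at (0.5086, 0.1986), within 1 mm of where it started. They stand upright in the notches with the gripper open and clear above them.
- **Bystanders:** the cup, glue stick and tape look unmoved in the last pictures.

**What disagreed**
- **Ring not fully shut at 59 mm:** with the pins still in, the lugs read ±11 mm (about 0.08 rad). They closed to ±9 mm once the pins came out.
- **Pressing force:** the net force on the ring peaked at about 10 N, just over the suggested 9 N and well under the 18 N limit.
- **Not measured directly:** joint angles and forces on the ring came from pictures and the wrist reading.

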